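# Bring the jar tray up to the scanner, reclamp it and load the jars

### The arm

A 7-joint arm with a two-finger parallel gripper is mounted at the origin on the work surface. World frame = base frame: x ahead of the robot, y to its left, z up, the work surface at z = 0. Lengths are in mm, angles in rad, forces in N, time in s.
With the tool pointing down it reaches from about 400 to 925 mm from the base axis. Payload 4.1 kg.
Tool frame: the origin (TCP) lies on the centre line of the jaws, within the pads' length; the fingertips stand 17 mm ahead of it and the grasp point (between the pads) lies 2 mm behind it; z points along the fingers, y is the line along which they close (so a half turn about z gives the same grasp; the last joint's range is limited). The gripper opens to 85 mm and grips with 20 to 120 N. Pads are 22 mm wide; open, the fingers measure 114 mm over their backs; the gripper's body (76 mm by 85 mm) begins 54 mm behind the grasp point. The pads swing forward as they close: fully open they stand 13 mm farther back than shut.
Start: joints at [-1.337, 0.398, 0.045, 1.537, -0.019, 1.207, -0.051], TCP at [212.33, 614.38, 212.847] pointing down, gripper open.
Joint ranges: [-2.82, 2.82], [-0.49, 2.23], [-1.37, 1.46], [0, 2.46], [-1.36, 4.5], [0.23, 2], [-2.94, 2.94]. Speed limits (rad/s): [2.57, 2.57, 3.14, 3.14, 3.14, 3.14, 3.14].

### API

Orientations are given as a unit quaternion [x, y, z, w].
In Python, from bench import r gives the robot as it stands.
- The arm moves only by the shell command python3 -m jog 'ROWS'. ROWS is a JSON object of lists of equal length, an entry for each row: "dp": the shift along the tool's x, y, z in units of 25 mm (1.0 is 25 mm), a list of three; "twist": the turn, a rotation vector about the tool's x, y, z in units of 6 degrees (1.0 is 6 degrees), a list of three; "hand": the opening, from -1 (shut) to 1 (fully open). A call has 1 to 20 rows; each row is the pose to reach, as a shift and turn from the pose commanded when the call began, along the tool's axes at that moment; what a row does not reach only later rows make up. A row lasts 1/12 s, in which the tool goes at most 41.7 mm and 7.16 degrees, less where a joint would pass 70% of its speed; a pose out of reach is approached as far as the arm can. A call with a gripper value outside its range is refused whole. The fingers move at their own pace and stop on an object; the grip force is fixed at half the most. Time passes only in rows, so rows that repeat a pose let the fingers close. It gives the time, the measured TCP pose, the force, the opening and the grip force at its end, in the units of the state.
- r.sense(): the state, without advancing time (a new reading comes with each control period).
- r.get_image(name): name is "side" or "top"; returns (picture, depth): 480x640x3 uint8, red, green, blue; 480x640 float32, mm along the optical axis (not along the pixel's ray), 0 where there is no reading.
- r.camera_params(name): a dict with "intrinsics" (3x3 intrinsics, pixels), "k1" (the pictures are not rectified: a ray, as slopes to the right and down, at radius r is drawn at 1 + k1 r^2 times it, then the intrinsics apply), "R" (3x3) and "t" (3): a world point X has camera coordinates R X + t. Camera axes: x right, y down, z forward; pixel columns grow to the right and rows downward; lengths in mm; the calibration is good to about 2 mm. A picture is of the moment at which its call begins. camera_params takes no time and is no camera call.
- r.finish_job(): hands the job in; it is judged then, once.
Trained networks look in the newest picture that a camera, given by its name, has taken for a name from the list of things; names that differ only in an ending like _2 or _b are one class to them, and where a whole thing is asked for, a point or a joint stands for the part that bears it (a point fixed in the world has none). Each returns a list of dicts, best first, with "score" (0 to 1); they miss things now and then, are a little off and sometimes report something else, mostly with a low value. They report only what shows in the picture. A call takes as long as a camera call. They do not tell look-alikes from the thing itself.
- r.spot_in(thing, camera): "extent" ([left, top, right, bottom] in pixels, round what is visible of it).
- r.masks_of(thing, camera): "pixels" (480x640 bool, what is visible of it) and "extent" ([left, top, right, bottom] in pixels, round what is visible of it).
The state is a dict: "clock": time; "joint_positions": joint angles; "dq": joint speeds; "effort": joint torques, N m; "tcp_pos": TCP position; "ee_rot": TCP orientation; "force": force on the tool from outside, world axes, zero at the start; "ft_torque": the same for the moment, N m; "width": opening from 0.0 (shut) to 1.0 (fully open); "finger_force": force on a finger pad.
Only numpy, scipy, OpenCV 4.12 (cv2) and the standard library are available. Lean on these libraries where they do the work, as an engineer would, in place of code of your own. Each camera call takes 0.05 s, during which the arm holds its last target. There are 200 camera calls.

### The job

Back off the clamp knob on top of the swing-tray stand just enough to free the tray (never more than half a turn), swing the tray round by its handle until it comes up snug against the scanner's rubber bumper, and tighten the knob fully again. Then stand every sample jar on the bench upright in the tray, one to a compartment, and when all are in, press the start button on the grey control box fully in. Leave the tray against the bumper and clamped, and do not disturb the other things on the bench.

Things in the scene. Friction and masses are not known exactly. Their poses are not given: they have to be found in the camera images.
- clamp_knob (a joint): angle of the clamp knob about its vertical axis, rad. 0 = fully tight (a hard stop); grows as it turns anticlockwise seen from above (loosening). Starts at 0 to 0.2. It grips the tray below about 0.9 and frees it above about 1.1; stays where it is left and does not rise. Below 0.25 counts as fully tight; 3.14 (half a turn) is the most to back off. Turning takes up to 0.3 N m.
- knob_grip (a point): point on the axis of the clamp knob at the height to grip, 97 mm above the bench. The knob is a black upright bar 64 mm long (along this point's x axis, turns with the knob), 16 mm wide (its y axis), its top 13 mm above this point and its lower edge 21 mm below it; z up. The column axis of the stand runs through it.
- swing (a joint): angle of the swing tray about the column, rad; grows anticlockwise seen from above, which is the way towards the scanner. The tray starts 0.45 to 0.95 rad short of the scanner. When the clamp is free it takes about 0.6 N at the handle to swing it and it stays where it is left; clamped it resists about 7 N at the handle.
- tray (a point): centre of the tray's inner floor, 46 mm above the bench, 134 mm from the column axis. x points away from the column, y to the scanner side, z up. Open aluminium tray, outside 132 mm along x and 196 mm along y; walls and dividers 4 mm thick, 20 mm high above the floor: two by three compartments 60 x 60 mm, centres at x = +-32, y = -64, 0, +64 mm from this point.
- handle (a point): point at gripping height (90 mm above the bench) on the axis of the tray's handle, a black upright round post 16 mm in diameter whose top is 110 mm and foot 52 mm above the bench, 212 mm from the column axis beyond the tray's outer wall. x points away from the column, y towards the scanner side. It turns with the tray.
- tray_edge (a point): middle of the outer face of the tray's wall on the scanner side, 50 mm above the bench; this point meets the bumper.
- stop_face (a point): tip of the scanner's rubber bumper, 50 mm above the bench, which the tray's wall comes up against: then point tray_edge lies here (snug = within 3.5 mm). The scanner is a fixed grey box 52 x 44 mm, top 85 mm above the bench, beginning 28 mm behind this point; it takes a push of 10 N without moving.
- jar1: sample jar: squat heavy-bottomed glass cylinder 38 mm in diameter, 54 mm tall over its black screw cap (cap = top 14 mm), 90 to 185 g, standing upright on the bench. Origin: centre of its underside; z up along the jar. Absent in some starts.
- jar2: sample jar: squat heavy-bottomed glass cylinder 38 mm in diameter, 54 mm tall over its black screw cap (cap = top 14 mm), 90 to 185 g, standing upright on the bench. Origin: centre of its underside; z up along the jar. Absent in some starts.
- jar3: sample jar: squat heavy-bottomed glass cylinder 38 mm in diameter, 54 mm tall over its black screw cap (cap = top 14 mm), 90 to 185 g, standing upright on the bench. Origin: centre of its underside; z up along the jar. Absent in some starts.
- jar4: sample jar: squat heavy-bottomed glass cylinder 38 mm in diameter, 54 mm tall over its black screw cap (cap = top 14 mm), 90 to 185 g, standing upright on the bench. Origin: centre of its underside; z up along the jar. Absent in some starts.
- jar5: sample jar: squat heavy-bottomed glass cylinder 38 mm in diameter, 54 mm tall over its black screw cap (cap = top 14 mm), 90 to 185 g, standing upright on the bench. Origin: centre of its underside; z up along the jar. Absent in some starts.
- jar6: sample jar: squat heavy-bottomed glass cylinder 38 mm in diameter, 54 mm tall over its black screw cap (cap = top 14 mm), 90 to 185 g, standing upright on the bench. Origin: centre of its underside; z up along the jar. Absent in some starts.
- start (a joint): travel of the start button, m: 0 = out, 0.006 = fully in; springs back out. Counts as pressed beyond 0.004; fully in takes 5 N.
- start_top (a point): centre of the top of the white round start button (26 mm in diameter), 68 mm above the bench on the grey control box 90 x 70 x 50 mm; pressed straight down.
- cuvettes: bystander: white strip of cuvettes 12 x 110 x 12 mm lying along its y axis among the jars; origin at the centre of its underside.
- tip_box: bystander: blue and white box 70 x 90 x 45 mm; origin at the centre of its underside.
- beaker: bystander: glass beaker 70 mm in diameter, 85 mm tall; origin at the centre of its underside.
- molecule: bystander: ball-and-stick molecule model about 100 mm across, 78 mm tall; origin under its black ball.
- wash_bottle: bystander: white bottle 60 mm in diameter, 150 mm tall; origin at the centre of its underside.
There are look-alikes about, which are no part of the job. Leave any red look-alike of the jar3 alone. Leave any yellow look-alike of the jar4 alone.

How it is judged:
By the outcome, as a careful person would: the job done as asked, in the order asked, and still so for the second after the job is handed in, with the robot touching nothing.
Of jar1, jar2, jar3, jar4, jar5, jar6 only 4 to 6 are there at a start; the rules pass over those that are not, and their reading is None.
At some moment in a run one of jar1, jar2, jar3, jar4, jar5, jar6 may be knocked a few centimetres aside while the robot is not near it.
It also fails if it takes over 210 s, if anything falls off the work surface, if the arm or the gripper's body presses on something with over 40 N, if the wrist force passes 120 N, or if a joint passes its speed limit or range.

## Working session

There is one attempt and no reset: what is moved stays moved. The work goes in short steps, Python scripts to look and compute and a shell command to move; the robot and the scene stay as the last step left them, time stands still between calls to the robot, and variables do not carry over. Pictures are saved under pics/ and viewed, at most 14 in all, crops included, and the job is handed in when it is done.

```bash
mkdir -p pics; ls; python3 - <<'E'
from bench import r
import cv2
s=r.sense(); print({k:s[k] for k in('clock','tcp_pos','ee_rot','width','force')})
for n in('side','top'):
    im,d=r.get_image(n); cv2.imwrite(f'pics/{n}0.png',im[:,:,::-1]); p=r.camera_params(n); print(n,p)
E
```

```text
pics
{'clock': 0.0, 'tcp_pos': array([212.10824412, 613.708843  , 211.76232585]), 'ee_rot': array([ 1.65588034e-01,  9.86194527e-01, -9.74400215e-04, -9.44689814e-05]), 'width': 1.0003574767324492, 'force': array([-0.09547297, -0.85599973, -0.48343118])}
side {'intrinsics': array([[465.29735541,   0.        , 313.31730503],
       [  0.        , 465.29735541, 239.73835253],
       [  0.        ,   0.        ,   1.        ]]), 'k1': 0.03168668172458477, 'R': array([[ 0.82223573, -0.56905061,  0.01047949],
       [-0.32436521, -0.4836544 , -0.81293643],
       [ 0.46767042,  0.66502619, -0.58225814]]), 't': array([-425.19469986,  262.79746661,  880.49495052])}
top {'intrinsics': array([[451.6498274 ,   0.        , 315.31401543],
       [  0.        , 451.6498274 , 249.10612411],
       [  0.        ,   0.        ,   1.        ]]), 'k1': 0.010374164989610626, 'R': array([[ 1.35000607e-01, -9.90845478e-01,  2.72296346e-04],
       [-9.69497495e-01, -1.32148718e-01, -2.06425106e-01],
       [ 2.04571367e-01,  2.76035241e-02, -9.78462366e-01]]), 't': array([ -31.552371  ,  565.8399136 , 1123.66163567])}
```

View pics/top0.png

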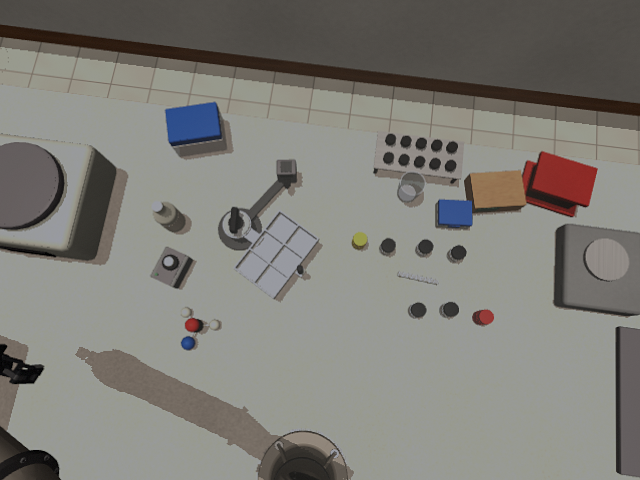

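View pics/side0.png

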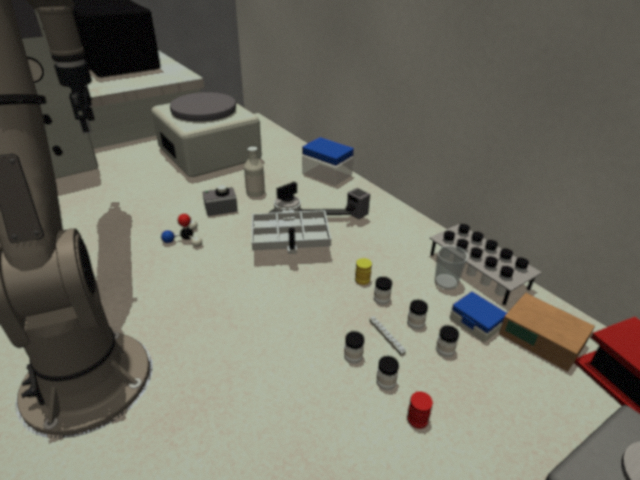

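The top view shows five black-capped jars at (388,246), (425,247), (458,253), (418,310) and (450,310). The yellow look-alike is at (360,240) and the red one at (484,317). The knob is at (234,220), the handle at (302,270), the scanner at (286,170) and the button at (170,262). The side view shows the same layout.

```bash
cat >h.py <<'E'
from bench import r
import numpy as np, cv2
from scipy.spatial.transform import Rotation as Ro
def ray(n,u,v):
    p=r.camera_params(n);K=p['intrinsics']
    q=cv2.undistortPoints(np.array([[[u,v]]],float),K,np.array([p['k1'],0,0,0]))[0,0]
    return p['R'].T@np.r_[q,1],-p['R'].T@p['t']
def atz(n,u,v,z):
    d,c=ray(n,u,v); return c+d*(z-c[2])/d[2]
def dep(n,u,v,d):
    a,c=ray(n,u,v); return c+a*d
def cloud(n,mask,depth):
    p=r.camera_params(n);vs,us=np.nonzero(mask&(depth>0))
    q=cv2.undistortPoints(np.c_[us,vs].astype(float)[:,None],p['intrinsics'],np.array([p['k1'],0,0,0]))[:,0]
    return (np.c_[q,np.ones(len(q))]*depth[vs,us][:,None]-p['t'])@p['R']
def proj(n,X):
    p=r.camera_params(n);c=p['R']@np.asarray(X,float)+p['t'];q=c[:2]/c[2]
    q=q*(1+p['k1']*(q@q));return p['intrinsics'][:2,:2]@q+p['intrinsics'][:2,2]
def tri(a,b):
    A=[];B=[]
    for n,(u,v) in(('top',a),('side',b)):
        d,c=ray(n,u,v);d/=np.linalg.norm(d);P=np.eye(3)-np.outer(d,d);A.append(P);B.append(P@c)
    return np.linalg.lstsq(np.vstack(A),np.hstack(B),rcond=None)[0]
def goal(p,yaw):
    "rows for tool down at world p with tool y along yaw (mod pi, least turn); returns dp, twist units"
    s=r.sense();R=Ro.from_quat(s['ee_rot']);M=R.as_matrix()
    best=None
    for k in(0,np.pi):
        y=np.array([np.cos(yaw+k),np.sin(yaw+k),0]);z=np.array([0,0,-1.]);T=np.c_[np.cross(y,z),y,z]
        w=Ro.from_matrix(M.T@T).as_rotvec()
        if best is None or np.linalg.norm(w)<np.linalg.norm(best):best=w
    return np.round(M.T@(np.array(p)-s['tcp_pos'])/25,2),np.round(np.degrees(best)/6,2)
E
python3 - <<'E'
from h import *
np.set_printoptions(precision=1,suppress=True)
D={n:r.get_image(n) for n in('top','side')}
for th in('jar1','clamp_knob','handle','tray','start','stop_face','start_top','cuvettes'):
    for n in('top','side'):
        for m in r.masks_of(th,n):
            if m['score']<.3: continue
            P=cloud(n,m['pixels'],D[n][1]); 
            if len(P)==0: continue
            zt=np.percentile(P[:,2],95); T=P[P[:,2]>zt-6]
            print(th,n,round(m['score'],2),np.array(m['extent']),len(P),'ztop',zt,'c',(T.max(0)+T.min(0))/2,np.median(T,0))
E
```

```text
jar1 top 0.76 [471.6 311.1 493.3 325.6] 242 ztop 56.89861104367428 c [ 449.7 -408.1   54.9] [ 450.  -407.3   53.9]
jar1 top 0.68 [382.1 239.7 395.8 254.7] 184 ztop 57.38710248934031 c [ 602.1 -143.3   55.8] [ 602.  -143.8   54.1]
jar1 top 0.67 [404.2 304.2 424.6 320.4] 216 ztop 57.05310375680523 c [ 445.3 -236.4   55.9] [ 445.5 -237.1   54. ]
jar1 top 0.67 [350.4 231.3 367.1 249.2] 212 ztop 57.20317711425366 c [609.2 -66.7  55.4] [608.4 -67.4  53.9]
jar1 top 0.52 [413.1 243.9 430.3 260.4] 222 ztop 56.716868336374844 c [ 611.5 -241.8   54.4] [ 611.7 -242.5   53.8]
jar1 top 0.5 [440.5 301.4 459.4 320.2] 248 ztop 57.45294878942419 c [ 457.6 -319.4   55.1] [ 457.6 -318.9   54.4]
jar1 top 0.49 [444.4 246.2 463.1 260.7] 267 ztop 56.61496192787033 c [ 608.2 -328.3   54.8] [ 608.3 -328.3   53.6]
jar1 side 0.85 [406.4 392.  429.9 432.2] 793 ztop 55.97525527104479 c [ 452.3 -411.1   53.9] [ 451.7 -411.8   54.7]
jar1 side 0.73 [435.7 324.9 460.8 357.5] 595 ztop 54.97206508357867 c [ 610.1 -330.6   53.4] [ 609.2 -331.5   53.5]
jar1 side 0.7 [345.4 331.9 363.9 363. ] 596 ztop 56.436463097170176 c
[... 1507 characters left out ...]
stop_face top 0.71 [249.7 157.3 295.5 221.7] 923 ztop 87.11927382368874 c [769.5 152.   85.8] [768.6 152.1  85.1]
stop_face side 0.83 [298.3 188.2 375.8 220.4] 769 ztop 87.39705567724855 c [772.8 149.9  85.6] [769.2 147.9  86. ]
start_top top 0.61 [405.2 301.7 427.7 318.4] 223 ztop 57.0457802382376 c [ 445.3 -236.4   55.9] [ 445.5 -237.1   54. ]
start_top top 0.42 [166.4 259.  173.1 268.3] 63 ztop 74.60565306575604 c [480.2 413.3  72.1] [478.3 414.   72. ]
cuvettes top 0.51 [393.2 272.  439.4 284.1] 230 ztop 16.65951118694548 c [ 533.9 -235.9   15.8] [ 533.8 -234.7   13.6]
cuvettes side 0.85 [369.7 316.4 402.6 356.5] 372 ztop 16.461357081311736 c [ 536.1 -238.7   14.1] [ 535.6 -241.    13.7]
```

```bash
python3 - <<'E'
from h import *
np.set_printoptions(precision=2,suppress=True)
for n in('top','side'):
    im,d=r.get_image(n)
    P=cloud(n,np.ones_like(d,bool),d)
    k=P[(np.hypot(P[:,0]-605,P[:,1]-259)<45)&(P[:,2]>102)&(P[:,2]<125)]
    c,sz,a=cv2.minAreaRect(k[:,:2].astype(np.float32)); w,v=np.linalg.eigh(np.cov(k[:,:2].T)); print(n,'knob',c,sz,a,v[:,1],np.degrees(np.arctan2(v[1,1],v[0,1])))
    h=P[(np.hypot(P[:,0]-535,P[:,1]-95)<120)&(np.hypot(P[:,0]-605,P[:,1]-259)>150)&(P[:,2]>100)&(P[:,2]<120)]
    c=(h.max(0)+h.min(0))/2;print('handle',c,len(h),np.hypot(*(c[:2]-[605,259])),np.arctan2(c[1]-259,c[0]-605))
    t=P[(np.hypot(P[:,0]-605,P[:,1]-259)<260)&(P[:,2]>62)&(P[:,2]<71)]; print('tray',cv2.minAreaRect(t[:,:2].astype(np.float32)))
    b=P[(np.hypot(P[:,0]-770,P[:,1]-151)<45)&(P[:,2]>78)&(P[:,2]<92)];print('scan',cv2.minAreaRect(b[:,:2].astype(np.float32)))
    bb=P[(np.hypot(P[:,0]-770,P[:,1]-151)<80)&(P[:,2]>40)&(P[:,2]<92)]; print(bb.min(0),bb.max(0))
im=cv2.resize(im[170:270,230:390],(800,500),interpolation=cv2.INTER_CUBIC);t=r.get_image('top')[0]
cv2.imwrite('pics/c1.png',cv2.resize(t[150:310,210:330],(600,800-200),interpolation=cv2.INTER_CUBIC)[:,:,::-1])
E
```

```text
top knob (604.2928466796875, 261.33294677734375) (64.72896575927734, 17.01455307006836) 4.295842170715332 [-1.   -0.07] -175.91433137380125
handle [501.96  76.2  106.17] 34 209.83934757627304 -2.0841086803959734
tray ((635.898681640625, 239.83340454101562), (404.3371887207031, 395.73748779296875), 82.72276306152344)
scan ((769.67236328125, 151.99073791503906), (45.40829086303711, 48.397762298583984), 8.020256042480469)
[722.93 124.14  40.4 ] [794.8  178.96  91.84]
side knob (607.49560546875, 259.71258544921875) (65.06336212158203, 18.644866943359375) 6.175879955291748 [-1.   -0.06] -176.79461765489518
handle [504.47  74.85 106.42] 38 209.80286208362625 -2.070495358814367
tray ((634.75390625, 240.4333953857422), (409.43292236328125, 392.56878662109375), 81.30033874511719)
scan ((771.6654052734375, 151.55445861816406), (45.42155075073242, 53.9656867980957), 7.896646499633789)
[725.24 121.18  40.08] [800.14 177.78  91.  ]
```

View pics/c1.png

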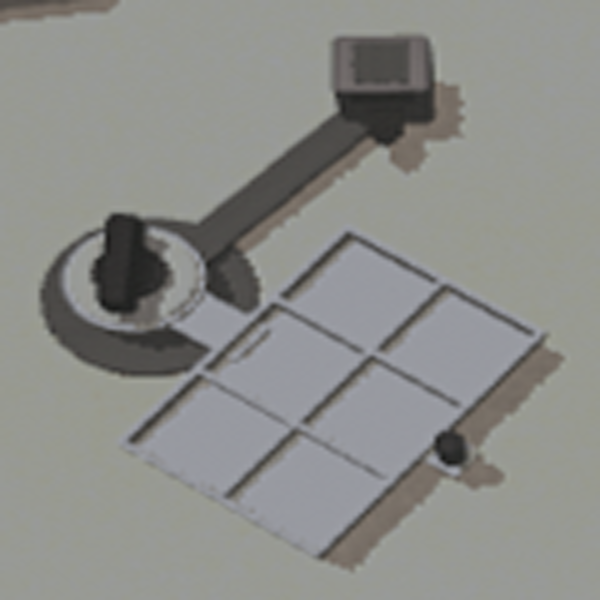

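The crop shows the knob bar nearly along world x, and the bumper facing −x on the scanner. Everything agrees: the column is at about (605.5, 260.3), the handle is at radius 210, and the predicted snug angle is about −1.42, with the tray now at −2.08.

```bash
python3 - <<'E'
from h import *
print(goal([605.5,260.3,200],np.radians(93.7)))
E
```

```text
(array([-19.49,  -8.25,   0.51]), array([ 0.  ,  0.  , -3.79]))
```

```bash
python3 -m jog '{"dp":[[-5,-2,0.2],[-10,-4,0.3],[-19.5,-8.25,0.5],[-19.5,-8.25,0.5],[-19.5,-8.25,0.5],[-19.5,-8.25,0.5],[-19.5,-8.25,0.5],[-19.5,-8.25,0.5],[-19.5,-8.25,0.5],[-19.5,-8.25,0.5],[-19.5,-8.25,0.5],[-19.5,-8.25,0.5],[-19.5,-8.25,0.5],[-19.5,-8.25,0.5],[-19.5,-8.25,0.5],[-19.5,-8.25,0.5],[-19.5,-8.25,0.5],[-19.5,-8.25,0.5]],"twist":[[0,0,-1],[0,0,-2],[0,0,-3.8],[0,0,-3.8],[0,0,-3.8],[0,0,-3.8],[0,0,-3.8],[0,0,-3.8],[0,0,-3.8],[0,0,-3.8],[0,0,-3.8],[0,0,-3.8],[0,0,-3.8],[0,0,-3.8],[0,0,-3.8],[0,0,-3.8],[0,0,-3.8],[0,0,-3.8]],"hand":[0,0,0,0,0,0,0,0,0,0,0,0,0,0,0,0,0,0]}'
python3 - <<'E'
from h import *
print(goal([605.5,260.3,98],np.radians(93.7)),r.sense()['joint_positions'])
im,d=r.get_image('top');cv2.imwrite('pics/c2.png',cv2.resize(im[120:320,180:380],(600,600),interpolation=cv2.INTER_CUBIC)[:,:,::-1])
E
```

```text
clock: 2.65
tcp_pos: [604.5, 262.3, 200.4]
ee_rot: [-0.034, 0.999, 0.001, -0.0]
force: [-0.4, 0.4, -0.7]
width: 0.497
finger_force: 0.0
(array([-0.04, -0.09,  4.09]), array([ 0.01, -0.  ,  0.04])) [-0.60215394  0.42815131  0.17789878  1.53133474 -0.08049479  1.18925505
  1.22928645]
```

```bash
python3 -m jog '{"dp":[[0,-0.1,1],[0,-0.1,2],[0,-0.1,3],[0,-0.1,3.6],[0,-0.1,4.08],[0,-0.1,4.08],[0,-0.1,4.08],[0,-0.1,4.08],[0,-0.1,4.08],[0,-0.1,4.08],[0,-0.1,4.08],[0,-0.1,4.08],[0,-0.1,4.08]],"twist":[[0,0,0],[0,0,0],[0,0,0],[0,0,0],[0,0,0],[0,0,0],[0,0,0],[0,0,0],[0,0,0],[0,0,0],[0,0,0],[0,0,0],[0,0,0]],"hand":[0,0,0,0,0,0,-1,-1,-1,-1,-1,-1,-1]}'
python3 - <<'E'
from h import *
s=r.sense();print(s['joint_positions'],s['ft_torque'])
E
```

```text
clock: 3.78
tcp_pos: [606.1, 257.8, 98.7]
ee_rot: [-0.033, 0.999, 0.0, 0.0]
force: [-0.6, -0.2, 0.2]
width: -0.002
finger_force: 0.0
[-0.5869826   0.51713018  0.16617572  1.63438394 -0.09762196  0.99760632
  1.24675178] [-0.03220557 -0.03081377 -0.03980883]
```

```bash
python3 - <<'E'
from h import *
print(r.sense()['width'])
im,d=r.get_image('side');cv2.imwrite('pics/c3.png',cv2.resize(im[110:270,190:390],(800,600),interpolation=cv2.INTER_CUBIC)[:,:,::-1])
P=r.sense()['tcp_pos'];print(proj('side',P),proj('side',[605.5,260.3,110]))
E
```

```text
-0.0022788528692054403
[286.87519801 189.27618401] [286.13842589 185.26364311]
```

View pics/c3.png

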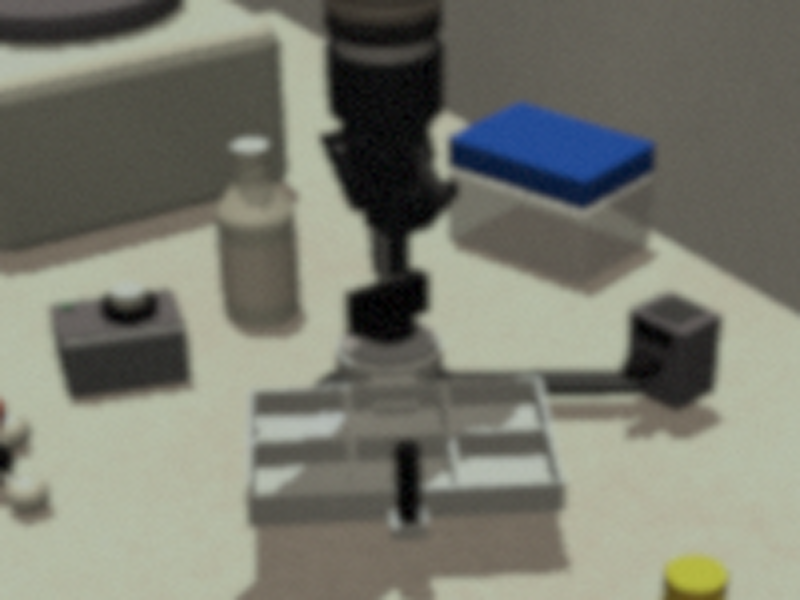

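```bash
python3 - <<'E'
from h import *
np.set_printoptions(precision=0,suppress=True)
for n in('top','side'):
    im,d=r.get_image(n);P=cloud(n,np.ones_like(d,bool),d)
    q=P[(np.hypot(P[:,0]-605,P[:,1]-259)<90)]
    for z in range(90,260,10):
        k=q[(q[:,2]>z)&(q[:,2]<z+10)]
        if len(k):print(n,z,len(k),k.min(0),k.max(0))
E
```

```text
top 90 15 [572. 251.  90.] [603. 261.  99.]
top 100 30 [573. 251. 100.] [596. 265. 110.]
top 110 18 [573. 251. 110.] [597. 265. 119.]
top 120 7 [593. 245. 121.] [599. 262. 130.]
top 130 8 [593. 244. 130.] [604. 259. 139.]
top 140 9 [593. 242. 141.] [598. 258. 149.]
top 150 4 [592. 243. 153.] [599. 257. 159.]
top 160 14 [592. 225. 161.] [612. 250. 170.]
top 170 28 [592. 216. 170.] [607. 242. 177.]
top 180 23 [588. 205. 180.] [604. 247. 190.]
top 190 16 [587. 199. 190.] [603. 249. 199.]
top 200 58 [594. 195. 201.] [620. 236. 210.]
top 210 45 [586. 198. 210.] [619. 237. 219.]
top 220 29 [595. 211. 221.] [616. 228. 230.]
top 230 13 [596. 216. 230.] [613. 222. 239.]
top 240 13 [585. 219. 242.] [613. 226. 250.]
top 250 27 [573. 219. 250.] [620. 237. 260.]
side 90 66 [575. 249.  90.] [640. 269. 100.]
side 100 89 [574. 250. 100.] [639. 272. 110.]
side 110 38 [576. 248. 110.] [635. 268. 120.]
side 120 25 [594. 243. 120.] [614. 262. 130.]
side 130 35 [594. 241. 131.] [616. 262. 140.]
side 140 31 [594. 239. 142.] [616. 262. 149.]
side 150 19 [595. 241. 150.] [615. 262. 160.]
side 160 59 [592. 223. 160.] [617. 286. 170.]
side 170 64 [592. 216. 170.] [622. 298. 180.]
side 180 84 [589. 208. 180.] [619. 304. 190.]
side 190 101 [589. 199. 190.] [624. 313. 200.]
side 200 117 [589. 193. 200.] [624. 316. 210.]
side 210 107 [585. 197. 210.] [619. 312. 220.]
side 220 105 [585. 212. 220.] [617. 290. 230.]
side 230 52 [595. 215. 230.] [618. 259. 240.]
side 240 54 [570. 218. 240.] [626. 269. 250.]
side 250 108 [567. 216. 250.] [632. 269. 260.]
```

```bash
python3 -m jog '{"dp":[[0,0,-1],[0,0,-2],[0,0,-3],[0,0,-3],[0,0,-3],[0,0,-3]],"twist":[[0,0,0],[0,0,0],[0,0,0],[0,0,0],[0,0,0],[0,0,0]],"hand":[-1,-1,-1,-1,-1,-1]}'
python3 - <<'E'
from h import *
np.set_printoptions(precision=0,suppress=True)
for i in range(3):print(r.sense()['tcp_pos'])
for n in('top','side'):
    im,d=r.get_image(n);P=cloud(n,np.ones_like(d,bool),d)
    q=P[(np.hypot(P[:,0]-605,P[:,1]-259)<90)]
    for z in range(90,260,10):
        k=q[(q[:,2]>z)&(q[:,2]<z+10)]
        if len(k):print(n,z,len(k),k.min(0),k.max(0))
cv2.imwrite('pics/c4.png',cv2.resize(im[90:250,190:390],(800,600),interpolation=cv2.INTER_CUBIC)[:,:,::-1])
p=r.sense()['tcp_pos'];a=proj('side',p);b=proj('side',p-[0,0,17]);print((a-[190,90])*[4,3.75],(b-[190,90])*[4,3.75])
E
```

```text
clock: 4.43
tcp_pos: [605.4, 257.6, 172.8]
ee_rot: [-0.033, 0.999, -0.0, -0.0]
force: [-1.0, -0.1, 0.6]
width: 0.002
finger_force: 0.0
[605. 258. 173.]
[605. 258. 173.]
[605. 258. 173.]
top 90 26 [572. 251.  90.] [632. 263. 100.]
top 100 97 [573. 251. 100.] [630. 270. 110.]
top 110 39 [571. 254. 110.] [627. 268. 115.]
top 190 3 [594. 249. 194.] [598. 253. 200.]
top 200 12 [592. 242. 200.] [600. 259. 210.]
top 210 11 [593. 243. 210.] [599. 257. 219.]
top 220 5 [593. 244. 222.] [597. 258. 227.]
top 230 10 [591. 236. 232.] [599. 252. 239.]
top 240 37 [592. 222. 240.] [609. 245. 249.]
top 250 19 [593. 214. 250.] [598. 241. 260.]
side 90 68 [574. 248.  90.] [638. 267. 100.]
side 100 88 [573. 249. 100.] [640. 271. 110.]
side 110 46 [577. 251. 110.] [637. 267. 114.]
side 180 1 [611. 256. 189.] [611. 256. 189.]
side 190 20 [593. 242. 193.] [612. 258. 200.]
side 200 31 [594. 241. 201.] [612. 261. 209.]
side 210 38 [594. 240. 210.] [614. 261. 220.]
side 220 37 [594. 240. 220.] [613. 272. 229.]
side 230 32 [592. 222. 231.] [615. 282. 240.]
side 240 83 [590. 218. 240.] [620. 292. 250.]
side 250 85 [588. 209. 250.] [622. 302. 260.]
[384. 282.] [384. 304.]
```

View pics/c4.png

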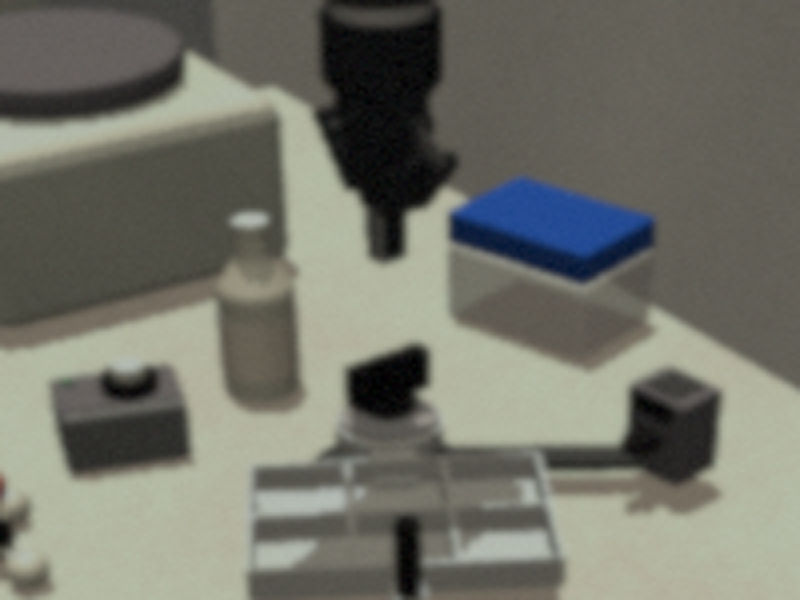

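The side crop shows the fingertips at crop (386,260), which is z≈192, while the reported TCP of 173 would put them at 156. They are also about 7 mm towards −y. The arm's reading is therefore offset from the camera frame, and I'll measure that offset properly with the hand half open.

```bash
cat >>h.py <<'E'
def tip(zmin=120,pr=True):
    "gripper fingers seen by the cameras, in tool axes about the reading (mm): tip z and lateral ranges"
    s=r.sense();M=Ro.from_quat(s['ee_rot']).as_matrix();p=s['tcp_pos'];out=[]
    for n in('top','side'):
        im,d=r.get_image(n);P=cloud(n,np.ones_like(d,bool),d);P=P[P[:,2]>zmin]
        q=(P-p)@M; k=(np.abs(q[:,0])<35)&(np.abs(q[:,1])<75)&(q[:,2]<40)&(q[:,2]>-75)
        q=q[k]; zt=np.percentile(q[:,2],98.5); f=q[(q[:,2]>zt-25)]
        print(n,len(q),'tip at tool z',round(zt,1),'x',np.percentile(f[:,0],[3,97]).round(1),'y',np.percentile(f[:,1],[3,97]).round(1), 'hist y',np.histogram(f[:,1],np.arange(-60,61,6))[0])
    return s
E
python3 -m jog '{"dp":[[0,0,-1],[0,0,-1],[0,0,-1],[0,0,-1],[0,0,-1],[0,0,-1],[0,0,-1],[0,0,-1],[0,0,-1]],"twist":[[0,0,0],[0,0,0],[0,0,0],[0,0,0],[0,0,0],[0,0,0],[0,0,0],[0,0,0],[0,0,0]],"hand":[-1,-1,-1,-1,-1,-1,-1,-1,-1]}' >/dev/null
python3 -c "
from h import *
print(tip()['tcp_pos'])"
python3 -m jog '{"dp":[[0,0,0],[0,0,0],[0,0,0],[0,0,0],[0,0,0],[0,0,0],[0,0,0],[0,0,0]],"twist":[[0,0,0],[0,0,0],[0,0,0],[0,0,0],[0,0,0],[0,0,0],[0,0,0],[0,0,0]],"hand":[0,0,0,0,0,0,0,0]}'
python3 - <<'E'
from h import *
s=tip();print(s['tcp_pos'],s['joint_positions'])
E
```

```text
top 76 tip at tool z -22.9 x [ 6.5 13.3] y [-14.1   2. ] hist y [ 0  0  0  0  0  0  0  6 11  8  3  0  0  0  0  0  0  0  0  0]
side 236 tip at tool z -21.5 x [-7.7 10.6] y [-17.   11.1] hist y [ 0  0  0  0  0  0  0 33 33 11 11  1  3  0  0  0  0  0  0  0]
[605.78474829 257.68167404 198.03872555]
clock: 6.05
tcp_pos: [605.9, 257.7, 198.3]
ee_rot: [-0.033, 0.999, 0.0, -0.0]
force: [-0.0, 0.9, 0.1]
width: 0.5
finger_force: 0.0
top 84 tip at tool z -27.7 x [ 4.4 13.7] y [-35.3 -23.4] hist y [ 0  0  0  0 13 10  3  0  0  0  0  0  0  0  0  0  0  0  0  0]
side 358 tip at tool z -22.1 x [-10.7  10.5] y [-37.2  24.7] hist y [ 0  0  0 11 28 29  6  0  0  0  0  0  6 66  6  0  0  0  0  0]
[605.86869817 257.7083939  198.2929652 ] [-0.59762427  0.42879578  0.18065203  1.53541062 -0.08081076  1.18467991
  1.23348527]
```

```bash
python3 -m jog '{"dp":[[0,0.36,1],[0,0.36,2],[0,0.36,3],[0,0.36,4],[0,0.36,4.6],[0,0.36,5.1],[0,0.36,5.5],[0,0.36,5.5],[0,0.36,5.5],[0,0.36,5.5],[0,0.36,5.5],[0,0.36,5.5],[0,0.36,5.5],[0,0.36,5.5],[0,0.36,5.5],[0,0.36,5.5]],"twist":[[0,0,0],[0,0,0],[0,0,0],[0,0,0],[0,0,0],[0,0,0],[0,0,0],[0,0,0],[0,0,0],[0,0,0],[0,0,0],[0,0,0],[0,0,0],[0,0,0],[0,0,0],[0,0,0]],"hand":[0,0,0,0,0,0,0,0,-1,-1,-1,-1,-1,-1,-1,-1]}'
```

```text
clock: 7.48
tcp_pos: [606.4, 262.5, 62.2]
ee_rot: [-0.032, 0.999, -0.002, 0.0]
force: [-0.8, -7.1, 1.2]
width: 0.175
finger_force: 59.7
```

Gripped: the opening is 15 mm. I'll relax the side load and turn a little first, watching the forces.

```bash
python3 -m jog '{"dp":[[0,-0.14,0],[0,-0.14,0],[0,-0.14,0],[0,-0.14,0],[0,-0.14,0],[0,-0.14,0],[0,-0.14,0]],"twist":[[0,0,0],[0,0,-1],[0,0,-2],[0,0,-3],[0,0,-3],[0,0,-3],[0,0,-3]],"hand":[-1,-1,-1,-1,-1,-1,-1]}'
python3 - <<'E'
from h import *
print(r.sense()['ft_torque'],r.sense()['joint_positions'][6])
E
```

```text
clock: 8.07
tcp_pos: [606.4, 262.6, 62.2]
ee_rot: [-0.187, 0.982, -0.0, 0.001]
force: [-1.3, -3.2, 6.1]
width: 0.174
finger_force: 60.3
[-0.85677102  0.21971059  0.11229058] 1.5173155466139967
```

```bash
python3 -m jog '{"dp":[[0,0,0],[0,0,0],[0,0,0],[0,0,0],[0,0,0],[0,0,0],[0,0,0],[0,0,0],[0,0,0],[0,0,0],[0,0,0],[0,0,0],[0,0,0],[0,0,0]],"twist":[[0,0,-1],[0,0,-2],[0,0,-3],[0,0,-4],[0,0,-5],[0,0,-6],[0,0,-7],[0,0,-8],[0,0,-9],[0,0,-10],[0,0,-10.3],[0,0,-10.3],[0,0,-10.3],[0,0,-10.3]],"hand":[-1,-1,-1,-1,-1,-1,-1,-1,-1,-1,-1,-1,-1,-1]}'
python3 - <<'E'
from h import *
print(r.sense()['ft_torque'],r.sense()['joint_positions'][6])
E
```

```text
clock: 9.23
tcp_pos: [606.5, 262.7, 62.1]
ee_rot: [-0.665, 0.747, -0.001, 0.001]
force: [-1.9, -3.8, 5.6]
width: 0.177
finger_force: 60.4
[-0.71864443  0.21246159  0.19232538] 2.4665681695998054
```

```bash
python3 -m jog '{"dp":[[0,0,0],[0,0,0],[0,0,0],[0,0,0],[0,0,-1],[0,0,-2],[0,0,-3],[0,0,-3],[0,0,-3]],"twist":[[0,0,0],[0,0,0],[0,0,0],[0,0,0],[0,0,0],[0,0,0],[0,0,0],[0,0,0],[0,0,0]],"hand":[0,0,0,0,0,0,0,0,0]}'
python3 - <<'E'
from h import *
print(goal([504,77.3,112],np.radians(165)))
im,d=r.get_image('side');P=cloud('side',np.ones_like(d,bool),d)
k=P[(np.hypot(P[:,0]-605,P[:,1]-259)<45)&(P[:,2]>102)&(P[:,2]<115)]
w,v=np.linalg.eigh(np.cov(k[:,:2].T));print(len(k),np.degrees(np.arctan2(v[1,1],v[0,1])))
E
```

```text
clock: 9.98
tcp_pos: [606.6, 264.3, 137.7]
ee_rot: [-0.666, 0.746, -0.0, 0.002]
force: [0.3, -0.6, -0.7]
width: 0.499
finger_force: 0.0
(array([7.9 , 3.24, 1.  ]), array([-0.03,  0.03,  1.42]))
97 86.40617433951269
```

```bash
python3 -m jog '{"dp":[[1.6,0.6,0],[3.2,1.3,0],[4.8,2,0.3],[6.4,2.6,0.6],[7.9,3.24,1],[7.9,3.24,1],[7.9,3.24,1],[7.9,3.24,1]],"twist":[[0,0,0.4],[0,0,0.8],[0,0,1.2],[0,0,1.4],[0,0,1.4],[0,0,1.4],[0,0,1.4],[0,0,1.4]],"hand":[0,0,0,0,0,0,0,0]}'
python3 - <<'E'
from h import *
tip(118)
im,d=r.get_image('side');cv2.imwrite('pics/c5.png',cv2.resize(im[130:290,210:410],(800,600),interpolation=cv2.INTER_CUBIC)[:,:,::-1])
E
```

```text
clock: 10.7
tcp_pos: [502.4, 76.3, 110.0]
ee_rot: [-0.609, 0.793, 0.001, -0.0]
force: [1.3, 0.5, 0.5]
width: 0.502
finger_force: 0.0Traceback (most recent call last):
  File "<stdin>", line 2, in <module>
  File "h.py", line 39, in tip
    q=q[k]; zt=np.percentile(q[:,2],98.5); f=q[(q[:,2]>zt-25)]
               ~~~~~~~~~~~~~^^^^^^^^^^^^^
    return _quantile_unchecked(
        a, q, axis, out, overwrite_input, method, keepdims, weights)
    return _ureduce(a,
                    func=_quantile_ureduce_func,
    ...<5 lines>...
                    overwrite_input=overwrite_input,
                    method=method)
    r = func(a, **kwargs)
    result = _quantile(arr,
                       quantiles=q,
    ...<2 lines>...
                       out=out,
                       weights=wgt)
    slices_having_nans = np.isnan(arr[-1, ...])
                                  ~~~^^^^^^^^^
IndexError: index -1 is out of bounds for axis 0 with size 0
```

```bash
sed -i 's/        q=q\[k\]; zt/        q=q[k]\n        if len(q)<10: continue\n        zt/' h.py; python3 - <<'E'
from h import *
tip(118)
im,d=r.get_image('side');cv2.imwrite('pics/c5.png',cv2.resize(im[130:290,210:410],(800,600),interpolation=cv2.INTER_CUBIC)[:,:,::-1])
E
```

```text
side 337 tip at tool z -25.5 x [-10.3  12.6] y [-34.7  33.2] hist y [ 0  0  0  0 17 22 35  0  0  0  0  0  0 21 28 20  0  0  0  0]
```

View pics/c5.png

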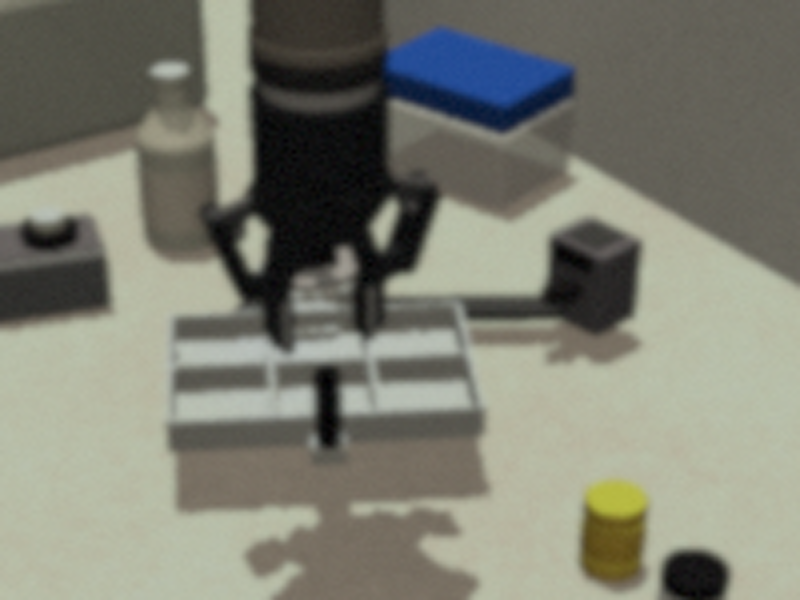

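The fingers straddle the post at crop (327,370), centred to within a couple of mm. Descend and grip.

```bash
python3 -m jog '{"dp":[[0,0,0.8],[0,0,1.5],[0,0,2.2],[0,0,2.2],[0,0,2.2],[0,0,2.2],[0,0,2.2],[0,0,2.2],[0,0,2.2],[0,0,2.2],[0,0,2.2],[0,0,2.2]],"twist":[[0,0,0],[0,0,0],[0,0,0],[0,0,0],[0,0,0],[0,0,0],[0,0,0],[0,0,0],[0,0,0],[0,0,0],[0,0,0],[0,0,0]],"hand":[0,0,0,0,0,-1,-1,-1,-1,-1,-1,-1]}'
python3 - <<'E'
from h import *
s=r.sense();M=Ro.from_quat(s['ee_rot']).as_matrix();p=s['tcp_pos'];c=np.array([606.5,262.7]);v=p[:2]-c;a=np.arctan2(v[1],v[0]);R=np.hypot(*v);print(R,a,s['ft_torque'])
for da in np.arange(.06,.80,.06):
    t=np.r_[c+212*np.array([np.cos(a+da),np.sin(a+da)]),p[2]]
    print(round(da,2),t.round(0),(M.T@(t-p)/25).round(2))
E
```

```text
clock: 11.9
tcp_pos: [504.1, 76.6, 57.1]
ee_rot: [-0.61, 0.793, -0.0, 0.001]
force: [-1.0, 0.7, 5.8]
width: 0.166
finger_force: 58.5
212.40193667610396 -2.0738789808536113 [0.12729889 0.12755377 0.04078116]
0.06 [516.  71.  57.] [ 0.09 -0.5   0.  ]
0.12 [527.  66.  57.] [ 0.17 -1.    0.  ]
0.18 [539.  62.  57.] [ 0.22 -1.51  0.  ]
0.24 [551.  58.  57.] [ 0.23 -2.02  0.  ]
0.3 [564.  55.  57.] [ 0.22 -2.53  0.01]
0.36 [576.  53.  57.] [ 0.18 -3.03  0.01]
0.42 [589.  51.  57.] [ 0.1  -3.54  0.01]
0.48 [602.  51.  57.] [-0.   -4.04  0.01]
0.54 [614.  51.  57.] [-0.13 -4.53  0.01]
0.6 [627.  52.  57.] [-0.3  -5.01  0.01]
0.66 [640.  53.  57.] [-0.49 -5.48  0.01]
0.72 [652.  56.  57.] [-0.71 -5.94  0.02]
0.78 [664.  59.  57.] [-0.96 -6.38  0.02]
```

```bash
python3 -m jog '{"dp":[[0.09,-0.5,0],[0.17,-1,0],[0.22,-1.51,0],[0.23,-2.02,0],[0.22,-2.53,0],[0.18,-3.03,0],[0.1,-3.54,0],[0,-4.04,0],[-0.13,-4.53,0],[-0.21,-4.77,0],[-0.21,-4.77,0],[-0.21,-4.77,0],[-0.21,-4.77,0]],"twist":[[0,0,0],[0,0,0],[0,0,0],[0,0,0],[0,0,0],[0,0,0],[0,0,0],[0,0,0],[0,0,0],[0,0,0],[0,0,0],[0,0,0],[0,0,0]],"hand":[-1,-1,-1,-1,-1,-1,-1,-1,-1,-1,-1,-1,-1]}'
cat >sw.py <<'E'
from h import *
s=r.sense();M=Ro.from_quat(s['ee_rot']).as_matrix();p=s['tcp_pos'];c=np.array([606.5,262.7]);v=p[:2]-c;a=np.arctan2(v[1],v[0])
print('a',a.round(3),'ft',(s['force'][:2]@[-np.sin(a),np.cos(a)]).round(2),'radial',(s['force'][:2]@[np.cos(a),np.sin(a)]).round(2),'q7',s['joint_positions'][6])
t=np.array([-np.sin(a),np.cos(a),0]);print('5mm tangential in dp',(M.T@t*5/25).round(3))
im,d=r.get_image('side');P=cloud('side',np.ones_like(d,bool),d)
th=-1.42;tt=np.array([-np.sin(th),np.cos(th)]);rr=np.array([np.cos(th),np.sin(th)])
q=(P[:,:2]-[605.5,260.3]);u=q@rr;w=q@tt
print('wall (tangential, at radius 100..180):',[np.percentile(w[(abs(u-x)<12)&(P[:,2]>58)&(P[:,2]<70)&(w>60)&(w<112)],95).round(1) for x in(90,115,160,180) if ((abs(u-x)<12)&(P[:,2]>58)&(P[:,2]<70)&(w>60)&(w<112)).any()])
E
python3 sw.py
```

```text
clock: 12.98
tcp_pos: [620.7, 48.7, 56.9]
ee_rot: [-0.609, 0.793, -0.001, 0.001]
force: [1.4, -3.2, 5.4]
width: 0.167
finger_force: 59.2
a -1.504 ft 1.21 radial 3.25 q7 2.689686087949433
5mm tangential in dp [-0.064 -0.189  0.001]
wall (tangential, at radius 100..180): [np.float64(82.4), np.float64(84.9)]
```

```bash
python3 -m jog '{"dp":[[-0.06,-0.19,0],[-0.13,-0.38,0],[-0.16,-0.46,0],[-0.16,-0.46,0],[-0.16,-0.46,0]],"twist":[[0,0,0],[0,0,0],[0,0,0],[0,0,0],[0,0,0]],"hand":[-1,-1,-1,-1,-1]}'
python3 sw.py
python3 -m jog '{"dp":[[-0.03,-0.08,0],[-0.03,-0.08,0],[-0.03,-0.08,0]],"twist":[[0,0,0],[0,0,0],[0,0,0]],"hand":[-1,-1,-1]}'
python3 sw.py
python3 -m jog '{"dp":[[-0.03,-0.08,0],[-0.03,-0.08,0],[-0.03,-0.08,0]],"twist":[[0,0,0],[0,0,0],[0,0,0]],"hand":[-1,-1,-1]}'
python3 sw.py
```

```text
clock: 13.45
tcp_pos: [631.5, 49.8, 56.9]
ee_rot: [-0.61, 0.792, -0.001, -0.001]
force: [-1.7, -4.0, 8.5]
width: 0.169
finger_force: 59.4
a -1.454 ft -2.13 radial 3.77 q7 2.69320683188682
5mm tangential in dp [-0.073 -0.186  0.   ]
wall (tangential, at radius 100..180): [np.float64(93.9), np.float64(93.1), np.float64(94.8)]
clock: 13.75
tcp_pos: [633.2, 50.0, 56.9]
ee_rot: [-0.611, 0.792, -0.001, -0.001]
force: [-1.5, -4.3, 9.0]
width: 0.17
finger_force: 59.5
a -1.446 ft -2.07 radial 4.11 q7 2.6937395647246287
5mm tangential in dp [-0.075 -0.186 -0.   ]
wall (tangential, at radius 100..180): [np.float64(96.5), np.float64(92.4), np.float64(95.8)]
clock: 14.05
tcp_pos: [635.1, 50.2, 56.9]
ee_rot: [-0.611, 0.792, -0.001, -0.001]
force: [-2.4, -4.3, 8.3]
width: 0.17
finger_force: 59.5
a -1.437 ft -2.95 radial 3.92 q7 2.6942975975715764
5mm tangential in dp [-0.076 -0.185 -0.   ]
wall (tangential, at radius 100..180): [np.float64(95.3), np.float64(91.9), np.float64(95.8)]
```

Still moving freely, with a small drag of about 2–3 N. I'll continue in 1.3 mm steps.

```bash
J='python3 -m jog'
python3 -m jog '{"dp":[[-0.02,-0.05,0],[-0.02,-0.05,0],[-0.02,-0.05,0]],"twist":[[0,0,0],[0,0,0],[0,0,0]],"hand":[-1,-1,-1]}'|grep -E 'tcp|force'
python3 -m jog '{"dp":[[-0.02,-0.05,0],[-0.02,-0.05,0],[-0.02,-0.05,0]],"twist":[[0,0,0],[0,0,0],[0,0,0]],"hand":[-1,-1,-1]}'|grep -E 'tcp|force'
python3 -m jog '{"dp":[[-0.02,-0.05,0],[-0.02,-0.05,0],[-0.02,-0.05,0]],"twist":[[0,0,0],[0,0,0],[0,0,0]],"hand":[-1,-1,-1]}'|grep -E 'tcp|force'; python3 sw.py
```

```text
tcp_pos: [637.7, 51.3, 56.9]
force: [0.4, -2.7, 6.3]
finger_force: 59.3
tcp_pos: [639.1, 51.5, 56.9]
force: [0.2, -1.6, 5.4]
finger_force: 59.3
tcp_pos: [639.7, 51.6, 56.9]
force: [-1.4, -1.9, 7.0]
finger_force: 59.5
a -1.415 ft -1.67 radial 1.67 q7 2.69241828887704
5mm tangential in dp [-0.081 -0.183  0.   ]
wall (tangential, at radius 100..180): [np.float64(98.4), np.float64(99.4), np.float64(100.6)]
```

```bash
python3 -m jog '{"dp":[[-0.02,-0.05,0],[-0.02,-0.05,0],[-0.02,-0.05,0]],"twist":[[0,0,0],[0,0,0],[0,0,0]],"hand":[-1,-1,-1]}'|grep -E 'tcp|force'
python3 -m jog '{"dp":[[-0.02,-0.05,0],[-0.02,-0.05,0],[-0.02,-0.05,0]],"twist":[[0,0,0],[0,0,0],[0,0,0]],"hand":[-1,-1,-1]}'|grep -E 'tcp|force'
python3 sw.py;python3 - <<'E'
from h import *
im,d=r.get_image('top');a=im[140:240,240:340];im,d=r.get_image('side');b=im[170:270,290:390]
cv2.imwrite('pics/c6.png',cv2.resize(np.hstack([a,b]),(800,400),interpolation=cv2.INTER_CUBIC)[:,:,::-1])
E
```

```text
tcp_pos: [639.9, 51.6, 56.9]
force: [-3.3, -3.3, 9.1]
finger_force: 59.8
tcp_pos: [640.1, 51.6, 56.9]
force: [-6.5, -3.1, 11.3]
finger_force: 60.0
a -1.413 ft -6.91 radial 2.03 q7 2.692663433088073
5mm tangential in dp [-0.081 -0.183 -0.001]
wall (tangential, at radius 100..180): [np.float64(99.5), np.float64(101.1)]
```

View pics/c6.png

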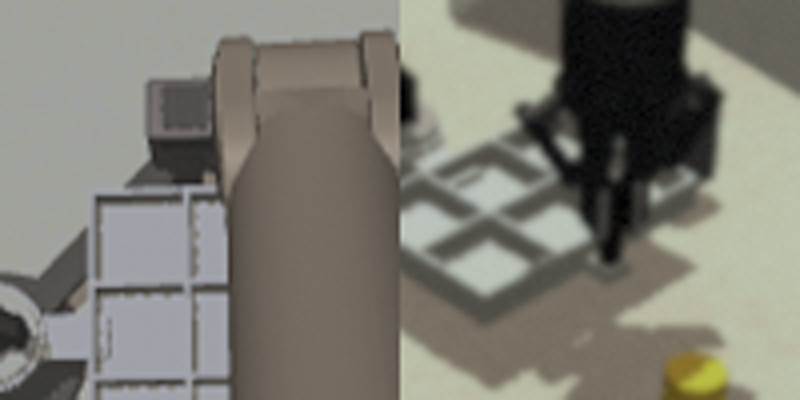

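Contact: the motion stopped at x≈640 while the force rose to 7 N. The tray wall is at the bumper in the top crop. Release, rise and return to the knob.

```bash
python3 -m jog '{"dp":[[0,0,0],[0,0,0],[0,0,0],[0,0,0],[0,0,-1],[0,0,-2],[0,0,-3],[0,0,-3],[0,0,-3]],"twist":[[0,0,0],[0,0,0],[0,0,0],[0,0,0],[0,0,0],[0,0,0],[0,0,0],[0,0,0],[0,0,0]],"hand":[0,0,0,0,0,0,0,0,0]}'
python3 - <<'E'
from h import *
print(goal([606.5,262.7,120],np.radians(173.3)))
E
```

```text
clock: 16.3
tcp_pos: [643.7, 53.2, 132.4]
ee_rot: [-0.61, 0.793, -0.001, 0.002]
force: [-0.3, 0.3, -0.7]
width: 0.498
finger_force: 0.0
(array([-7.72,  3.59,  0.5 ]), array([-0.03,  0.01, -1.36]))
```

```bash
python3 -m jog '{"dp":[[-1.5,0.7,0],[-3,1.4,0],[-4.5,2.1,0],[-6,2.8,0],[-7.72,3.59,0.5],[-7.72,3.59,0.5],[-7.72,3.59,0.5],[-7.72,3.59,0.5]],"twist":[[0,0,-0.4],[0,0,-0.8],[0,0,-1.2],[0,0,-1.36],[0,0,-1.36],[0,0,-1.36],[0,0,-1.36],[0,0,-1.36]],"hand":[0,0,0,0,0,0,0,0]}'
python3 - <<'E'
from h import *
print(goal([606.5,262.7,62],np.radians(173.3)))
im,d=r.get_image('top');P=cloud('top',np.ones_like(d,bool),d)
m=(abs(P[:,2]-66)<5)&(P[:,0]>560)&(P[:,0]<760)&(P[:,1]>20)&(P[:,1]<225)
R=cv2.minAreaRect(P[m][:,:2].astype(np.float32));print(R)
c,s=np.cos(-1.415),np.sin(-1.415);q=P[m][:,:2]-[605.5,260.3];print('t max',np.percentile(q@[-s,c],[1,99]),'r',np.percentile(q@[c,s],[1,99]))
E
```

```text
clock: 16.97
tcp_pos: [604.1, 261.9, 116.5]
ee_rot: [-0.665, 0.747, 0.0, -0.002]
force: [0.7, -1.8, 0.4]
width: 0.501
finger_force: 0.0
(array([-0.05, -0.1 ,  2.18]), array([ 0.02, -0.02,  0.01]))
((654.5188598632812, 125.68154907226562), (205.25559997558594, 148.00184631347656), 9.117238998413086)
t max [-66.70878413 125.08467726] r [ 66.6445029  198.88861017]
```

```bash
python3 -m jog '{"dp":[[-0.05,-0.1,0.8],[-0.05,-0.1,1.5],[-0.05,-0.1,2.16],[-0.05,-0.1,2.16],[-0.05,-0.1,2.16],[-0.05,-0.1,2.16],[-0.05,-0.1,2.16],[-0.05,-0.1,2.16],[-0.05,-0.1,2.16],[-0.05,-0.1,2.16],[-0.05,-0.1,2.16]],"twist":[[0,0,0],[0,0,0],[0,0,0],[0,0,0],[0,0,0],[0,0,0],[0,0,0],[0,0,0],[0,0,0],[0,0,0],[0,0,0]],"hand":[0,0,0,0,0,-1,-1,-1,-1,-1,-1]}'
python3 -m jog '{"dp":[[0,0,0],[0,0,0],[0,0,0],[0,0,0],[0,0,0],[0,0,0],[0,0,0],[0,0,0],[0,0,0],[0,0,0],[0,0,0],[0,0,0],[0,0,0],[0,0,0],[0,0,0]],"twist":[[0,0,1],[0,0,2],[0,0,3],[0,0,4],[0,0,5],[0,0,6],[0,0,7],[0,0,8],[0,0,9],[0,0,10],[0,0,11],[0,0,12],[0,0,12.5],[0,0,12.5],[0,0,12.5]],"hand":[-1,-1,-1,-1,-1,-1,-1,-1,-1,-1,-1,-1,-1,-1,-1]}'
python3 -c "
from h import *
print(r.sense()['ft_torque'])"
```

```text
clock: 17.93
tcp_pos: [606.4, 263.0, 66.0]
ee_rot: [-0.664, 0.747, 0.001, -0.001]
force: [-5.8, -2.1, 5.1]
width: 0.169
finger_force: 60.1
clock: 19.18
tcp_pos: [606.8, 262.8, 66.0]
ee_rot: [-0.072, 0.997, -0.0, -0.001]
force: [-4.0, -2.7, 4.9]
width: 0.174
finger_force: 60.1
[-0.37136221  0.92381029 -0.09330032]
```

```bash
python3 -m jog '{"dp":[[0,0,0],[0,0,0],[0,0,0]],"twist":[[0,0,0.7],[0,0,0.7],[0,0,0.7]],"hand":[-1,-1,-1]}'|grep rot
python3 -c "
from h import *
print(r.sense()['ft_torque'])"
python3 -m jog '{"dp":[[0,0,0],[0,0,0],[0,0,0]],"twist":[[0,0,0.7],[0,0,0.7],[0,0,0.7]],"hand":[-1,-1,-1]}'|grep rot
python3 -c "
from h import *
print(r.sense()['ft_torque'])"
python3 -m jog '{"dp":[[0,0,0],[0,0,0],[0,0,0]],"twist":[[0,0,0.7],[0,0,0.7],[0,0,0.7]],"hand":[-1,-1,-1]}'|grep rot
python3 -c "
from h import *
print(r.sense()['ft_torque'])"
```

```text
ee_rot: [-0.036, 0.999, -0.0, -0.001]
[-0.33311329  0.9650289  -0.06935558]
ee_rot: [-0.004, 1.0, -0.001, -0.001]
[-0.53810932  0.95721989  2.25321907]
ee_rot: [0.033, 0.999, -0.001, 0.001]
[-0.63507852  0.51182657  2.13576959]
```

The knob reached the hard stop: torque jumped to 2.2 N m. Release, rise and check the knob, tray and jars.

```bash
python3 -m jog '{"dp":[[0,0,0],[0,0,0],[0,0,0],[0,0,0],[0,0,-1],[0,0,-2],[0,0,-3],[0,0,-4],[0,0,-4],[0,0,-4]],"twist":[[0,0,0],[0,0,0],[0,0,0],[0,0,0],[0,0,0],[0,0,0],[0,0,0],[0,0,0],[0,0,0],[0,0,0]],"hand":[0,0,0,0,0,0,0,0,0,0]}'
cat >look.py <<'E'
from h import *
def jars(n):
    im,d=r.get_image(n);g=im.max(2)<75;P=cloud(n,np.ones_like(d,bool),d)
    full=np.zeros((480,640),np.uint8);vs,us=np.nonzero(d>0)
    m=(P[:,2]>44)&(P[:,2]<62)&(P[:,0]>380)&(P[:,0]<720)&(P[:,1]>-470)&(P[:,1]<-20)
    full[vs[m],us[m]]=1;idx=np.zeros((480,640),int);idx[vs,us]=np.arange(len(P))
    k,l=cv2.connectedComponents(full);o=[]
    for i in range(1,k):
        s=(l==i)
        if s.sum()<60:continue
        q=P[idx[s]];t=q[q[:,2]>49];c=im[s].mean(0).astype(int)
        if len(t)>20:o.append((np.r_[(np.percentile(t,3,axis=0)+np.percentile(t,97,axis=0))[:2]/2,(np.percentile(t,97,axis=0)-np.percentile(t,3,axis=0))[:2]].round(0),c,s.sum()))
    return o
if __name__=='__main__':
    for n in('top','side'):
        for x in jars(n):print(n,*x)
E
python3 look.py
python3 - <<'E'
from h import *
im,d=r.get_image('side');P=cloud('side',np.ones_like(d,bool),d)
k=P[(np.hypot(P[:,0]-605,P[:,1]-259)<45)&(P[:,2]>102)&(P[:,2]<115)]
w,v=np.linalg.eigh(np.cov(k[:,:2].T));print(len(k),np.degrees(np.arctan2(v[1,1],v[0,1])))
th=-1.413;R=np.array([np.cos(th),np.sin(th)]);T=np.array([-R[1],R[0]])
for a in(32,-32):print([(np.array([606.5,262.7])+(134+a)*R+b*T).round(0) for b in(64,0,-64)])
print('goal jar A',goal([603,-143,130],0))
E
```

```text
clock: 20.77
tcp_pos: [609.3, 263.8, 166.4]
ee_rot: [0.038, 0.999, 0.001, 0.002]
force: [-0.1, -0.1, -1.0]
width: 0.498
finger_force: 0.0
top [609. -68.  32.  32.] [153 154  79] 164
top [ 602. -144.   33.   32.] [61 60 58] 168
top [ 612. -242.   32.   33.] [57 57 55] 165
top [ 609. -328.   32.   32.] [55 54 53] 173
top [ 445. -237.   32.   33.] [61 60 58] 181
top [ 458. -320.   32.   33.] [59 58 56] 183
top [ 451. -409.   32.   33.] [147  63  60] 190
side [611. -69.  34.  33.] [156 154  64] 179
side [ 605. -145.   33.   34.] [40 40 37] 204
side [ 615. -244.   34.   33.] [37 37 35] 243
side [ 611. -331.   33.   33.] [34 33 31] 281
side [ 447. -240.   34.   34.] [38 37 34] 292
side [ 460. -323.   33.   33.] [32 32 30] 328
side [ 452. -411.   33.   34.] [151  43  39] 426
116 -177.88317578214136
[array([696., 109.]), array([633.,  99.]), array([569.,  89.])]
[array([686., 172.]), array([623., 162.]), array([559., 152.])]
goal jar A (array([ -1.06, -16.21,   1.33]), array([-2.000e-02, -1.000e-02,  1.428e+01]))
```

```bash
python3 -m jog '{"dp":[[-1.1,-16.2,0],[-1.1,-16.2,0],[-1.1,-16.2,0],[-1.1,-16.2,0],[-1.1,-16.2,0],[-1.1,-16.2,0],[-1.1,-16.2,0],[-1.1,-16.2,0],[-1.1,-16.2,1],[-1.1,-16.2,2],[-1.1,-16.2,2.6],[-1.1,-16.2,2.6],[-1.1,-16.2,2.6],[-1.1,-16.2,2.6],[-1.1,-16.2,2.6],[-1.1,-16.2,2.6],[-1.1,-16.2,2.6]],"twist":[[0,0,14.3],[0,0,14.3],[0,0,14.3],[0,0,14.3],[0,0,14.3],[0,0,14.3],[0,0,14.3],[0,0,14.3],[0,0,14.3],[0,0,14.3],[0,0,14.3],[0,0,14.3],[0,0,14.3],[0,0,14.3],[0,0,14.3],[0,0,14.3],[0,0,14.3]],"hand":[0.4,0.4,0.4,0.4,0.4,0.4,0.4,0.4,0.4,0.4,0.4,0.4,0.4,0.4,0.4,0.4,0.4]}'
python3 - <<'E'
from h import *
s=tip(75);print(s['joint_positions'].round(2),goal([604.5,-142.5,7],0))
E
```

```text
clock: 22.33
tcp_pos: [605.5, -142.2, 100.0]
ee_rot: [0.707, 0.707, 0.001, 0.0]
force: [0.8, 0.6, 0.6]
width: 0.698
finger_force: 0.0
side 382 tip at tool z -26.9 x [-12.7   8.3] y [-42.9  38. ] hist y [ 0  0 12 42 30  4  0  0  0  0  0  0  0  0 15 79  4  5  0  0]
[-0.29  0.53  0.61  1.74 -0.35  0.99  0.46] (array([-0.01, -0.04,  3.71]), array([ 0.01, -0.  , -0.  ]))
```

```bash
python3 -m jog '{"dp":[[0,0,1.2],[0,0,2.4],[0,0,3.3],[0,0,3.8],[0,0,3.8],[0,0,3.8],[0,0,3.8],[0,0,3.8],[0,0,3.8],[0,0,3.8],[0,0,3.8],[0,0,3.8],[0,0,2.5],[0,0,1],[0,0,-0.5],[0,0,-1.2],[0,0,-1.2],[0,0,-1.2]],"twist":[[0,0,0],[0,0,0],[0,0,0],[0,0,0],[0,0,0],[0,0,0],[0,0,0],[0,0,0],[0,0,0],[0,0,0],[0,0,0],[0,0,0],[0,0,0],[0,0,0],[0,0,0],[0,0,0],[0,0,0],[0,0,0]],"hand":[0.4,0.4,0.4,0.4,0.4,0.4,-1,-1,-1,-1,-1,-1,-1,-1,-1,-1,-1,-1]}'
python3 - <<'E'
from h import *
print(goal([696,109,130],0),goal([696,109,52],0))
im,d=r.get_image('side');cv2.imwrite('pics/c7.png',cv2.resize(im[130:370,270:470],(500,600),interpolation=cv2.INTER_CUBIC)[:,:,::-1])
E
```

```text
clock: 23.93
tcp_pos: [605.4, -142.6, 130.4]
ee_rot: [0.708, 0.707, 0.001, 0.001]
force: [-0.2, 0.5, -2.1]
width: 0.43
finger_force: 60.4
(array([10.07,  3.61,  0.03]), array([ 0.02, -0.  , -0.02])) (array([10.07,  3.6 ,  3.15]), array([ 0.02, -0.  , -0.02]))
```

View pics/c7.png

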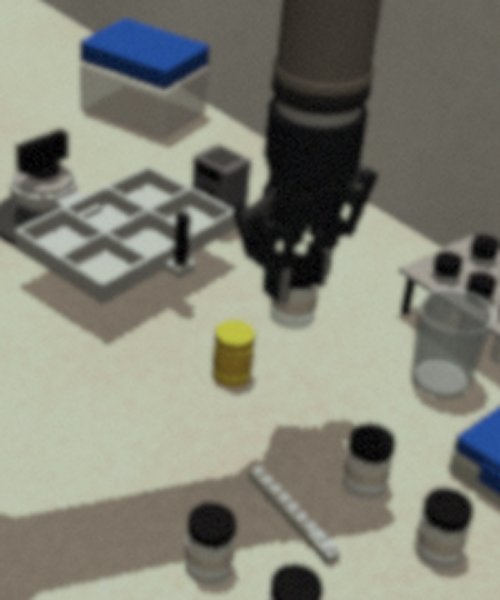

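The jar is held upright at crop (293,300), and the tray is snug beside the scanner. Carry it to the outer scanner-side compartment.

```bash
python3 -m jog '{"dp":[[10.07,3.6,0],[10.07,3.6,0],[10.07,3.6,0],[10.07,3.6,0],[10.07,3.6,0],[10.07,3.6,0],[10.07,3.6,0],[10.07,3.6,0],[10.07,3.6,0],[10.07,3.6,0.8],[10.07,3.6,1.6],[10.07,3.6,2.2],[10.07,3.6,2.6],[10.07,3.6,2.9],[10.07,3.6,3.13],[10.07,3.6,3.13],[10.07,3.6,3.13]],"twist":[[0,0,0],[0,0,0],[0,0,0],[0,0,0],[0,0,0],[0,0,0],[0,0,0],[0,0,0],[0,0,0],[0,0,0],[0,0,0],[0,0,0],[0,0,0],[0,0,0],[0,0,0],[0,0,0],[0,0,0]],"hand":[-1,-1,-1,-1,-1,-1,-1,-1,-1,-1,-1,-1,-1,-1,-1,-1,-1]}'
python3 -m jog '{"dp":[[0,0,0],[0,0,0],[0,0,0],[0,0,-1],[0,0,-2],[0,0,-3],[0,0,-3]],"twist":[[0,0,0],[0,0,0],[0,0,0],[0,0,0],[0,0,0],[0,0,0],[0,0,0]],"hand":[0.15,0.15,0.15,0.15,0.15,0.15,0.15]}'
python3 - <<'E'
from h import *
print('B',goal([614.5,-241,100],0))
E
python3 look.py
```

```text
clock: 25.4
tcp_pos: [696.0, 108.0, 52.4]
ee_rot: [0.708, 0.706, 0.0, 0.001]
force: [-2.2, -1.0, 3.7]
width: 0.427
finger_force: 60.6
clock: 25.98
tcp_pos: [699.3, 108.9, 132.1]
ee_rot: [0.708, 0.706, 0.004, 0.003]
force: [1.2, 0.3, 1.0]
width: 0.572
finger_force: 0.0
B (array([-14.  ,  -3.38,   1.23]), array([ 0.1 , -0.02, -0.02]))
top [609. -67.  33.  32.] [156 157  79] 166
top [ 612. -241.   33.   32.] [60 59 57] 168
top [ 609. -328.   32.   33.] [57 57 55] 174
top [ 445. -237.   32.   33.] [63 62 60] 180
top [ 458. -320.   33.   33.] [62 61 59] 187
top [ 450. -409.   32.   33.] [151  66  62] 190
side [612. -69.  34.  34.] [154 151  58] 177
side [ 616. -244.   35.   32.] [38 38 35] 240
side [ 610. -331.   33.   33.] [34 33 31] 282
side [ 447. -240.   33.   33.] [38 38 35] 297
side [ 459. -323.   34.   33.] [33 32 30] 331
side [ 452. -411.   33.   33.] [153  43  39] 429
```

```bash
python3 -m jog '{"dp":[[-14,-3.26,0],[-14,-3.26,0],[-14,-3.26,0],[-14,-3.26,0],[-14,-3.26,0],[-14,-3.26,0],[-14,-3.26,0],[-14,-3.26,0],[-14,-3.26,0],[-14,-3.26,0],[-14,-3.26,1.5],[-14,-3.26,2.8],[-14,-3.26,3.8],[-14,-3.26,4.5],[-14,-3.26,4.88],[-14,-3.26,4.88],[-14,-3.26,4.88]],"twist":[[0,0,0],[0,0,0],[0,0,0],[0,0,0],[0,0,0],[0,0,0],[0,0,0],[0,0,0],[0,0,0],[0,0,0],[0,0,0],[0,0,0],[0,0,0],[0,0,0],[0,0,0],[0,0,0],[0,0,0]],"hand":[0.15,0.4,0.4,0.4,0.4,0.4,0.4,0.4,0.4,0.4,0.4,0.4,0.4,0.4,0.4,0.4,0.4]}'
python3 -m jog '{"dp":[[0,0,0],[0,0,0],[0,0,0],[0,0,0],[0,0,0],[0,0,0],[0,0,-1.5],[0,0,-3],[0,0,-4.5],[0,0,-5],[0,0,-5],[0,0,-5]],"twist":[[0,0,0],[0,0,0],[0,0,0],[0,0,0],[0,0,0],[0,0,0],[0,0,0],[0,0,0],[0,0,0],[0,0,0],[0,0,0],[0,0,0]],"hand":[-1,-1,-1,-1,-1,-1,-1,-1,-1,-1,-1,-1]}'
python3 - <<'E'
from h import *
print(goal([630.5,98.5,130],0))
E
```

```text
clock: 27.5
tcp_pos: [613.1, -240.7, 3.6]
ee_rot: [0.708, 0.707, -0.0, -0.0]
force: [0.7, 0.5, 0.4]
width: 0.701
finger_force: 0.0
clock: 28.5
tcp_pos: [612.8, -240.4, 128.6]
ee_rot: [0.708, 0.707, 0.0, -0.0]
force: [-0.8, 0.8, -2.6]
width: 0.427
finger_force: 60.8
(array([13.56,  0.69, -0.05]), array([-0.  , -0.01, -0.02]))
```

```bash
python3 -m jog '{"dp":[[13.56,0.7,0],[13.56,0.7,0],[13.56,0.7,0],[13.56,0.7,0],[13.56,0.7,0],[13.56,0.7,0],[13.56,0.7,0],[13.56,0.7,0],[13.56,0.7,0],[13.56,0.7,0],[13.56,0.7,0],[13.56,0.7,0.8],[13.56,0.7,1.6],[13.56,0.7,2.2],[13.56,0.7,2.6],[13.56,0.7,2.9],[13.56,0.7,3.1],[13.56,0.7,3.1],[13.56,0.7,3.1]],"twist":[[0,0,0],[0,0,0],[0,0,0],[0,0,0],[0,0,0],[0,0,0],[0,0,0],[0,0,0],[0,0,0],[0,0,0],[0,0,0],[0,0,0],[0,0,0],[0,0,0],[0,0,0],[0,0,0],[0,0,0],[0,0,0],[0,0,0]],"hand":[-1,-1,-1,-1,-1,-1,-1,-1,-1,-1,-1,-1,-1,-1,-1,-1,-1,-1,-1]}'
python3 -m jog '{"dp":[[0,0,0],[0,0,0],[0,0,0],[0,0,-1],[0,0,-2],[0,0,-3],[0,0,-3],[0,0,-3],[0,0,-3]],"twist":[[0,0,0],[0,0,0],[0,0,0],[0,0,0],[0,0,0],[0,0,0],[0,0,0],[0,0,0],[0,0,0]],"hand":[0.15,0.15,0.15,0.15,0.15,0.15,0.15,0.15,0.15]}'
python3 - <<'E'
from h import *
print('C',goal([611,-327.5,127],0))
E
python3 look.py|grep -v 15.
```

```text
clock: 30.08
tcp_pos: [632.0, 97.1, 52.1]
ee_rot: [0.708, 0.706, 0.0, 0.0]
force: [0.2, 0.3, -1.3]
width: 0.422
finger_force: 61.3
clock: 30.83
tcp_pos: [630.9, 98.2, 126.2]
ee_rot: [0.708, 0.707, -0.0, -0.0]
force: [0.1, -0.7, -0.0]
width: 0.578
finger_force: 0.0
C (array([-17.03,  -0.77,  -0.04]), array([-0.01, -0.  , -0.02]))
top [ 609. -329.   33.   33.] [56 55 54] 176
top [ 445. -237.   32.   33.] [61 60 58] 180
top [ 458. -320.   33.   34.] [60 59 57] 185
top [ 451. -409.   32.   33.] [147  64  60] 192
side [ 610. -331.   33.   34.] [33 33 30] 281
side [ 447. -240.   34.   32.] [39 38 36] 295
side [ 459. -323.   33.   32.] [32 32 30] 329
```

```bash
python3 -m jog '{"dp":[[-17.03,-0.77,0],[-17.03,-0.77,0],[-17.03,-0.77,0],[-17.03,-0.77,0],[-17.03,-0.77,0],[-17.03,-0.77,0],[-17.03,-0.77,0],[-17.03,-0.77,0],[-17.03,-0.77,0],[-17.03,-0.77,0],[-17.03,-0.77,0],[-17.03,-0.77,0],[-17.03,-0.77,0],[-17.03,-0.77,1.5],[-17.03,-0.77,2.8],[-17.03,-0.77,3.8],[-17.03,-0.77,4.5],[-17.03,-0.77,4.88],[-17.03,-0.77,4.88],[-17.03,-0.77,4.88]],"twist":[[0,0,0],[0,0,0],[0,0,0],[0,0,0],[0,0,0],[0,0,0],[0,0,0],[0,0,0],[0,0,0],[0,0,0],[0,0,0],[0,0,0],[0,0,0],[0,0,0],[0,0,0],[0,0,0],[0,0,0],[0,0,0],[0,0,0],[0,0,0]],"hand":[0.15,0.4,0.4,0.4,0.4,0.4,0.4,0.4,0.4,0.4,0.4,0.4,0.4,0.4,0.4,0.4,0.4,0.4,0.4,0.4]}'
python3 -m jog '{"dp":[[0,0,0],[0,0,0],[0,0,0],[0,0,0],[0,0,0],[0,0,0],[0,0,-1.5],[0,0,-3],[0,0,-4.5],[0,0,-5],[0,0,-5],[0,0,-5]],"twist":[[0,0,0],[0,0,0],[0,0,0],[0,0,0],[0,0,0],[0,0,0],[0,0,0],[0,0,0],[0,0,0],[0,0,0],[0,0,0],[0,0,0]],"hand":[-1,-1,-1,-1,-1,-1,-1,-1,-1,-1,-1,-1]}'
python3 - <<'E'
from h import *
print(goal([566.5,89,130],0))
E
```

```text
clock: 32.6
tcp_pos: [612.1, -326.1, 4.5]
ee_rot: [0.707, 0.707, 0.0, -0.0]
force: [0.2, -0.4, 0.4]
width: 0.703
finger_force: 0.0
clock: 33.6
tcp_pos: [611.0, -327.4, 129.1]
ee_rot: [0.708, 0.706, 0.0, -0.0]
force: [-0.4, 0.7, -1.8]
width: 0.427
finger_force: 60.7
(array([16.65, -1.81, -0.03]), array([ 0.  , -0.01, -0.02]))
```

```bash
python3 -m jog '{"dp":[[16.65,-1.8,0],[16.65,-1.8,0],[16.65,-1.8,0],[16.65,-1.8,0],[16.65,-1.8,0],[16.65,-1.8,0],[16.65,-1.8,0],[16.65,-1.8,0],[16.65,-1.8,0],[16.65,-1.8,0],[16.65,-1.8,0],[16.65,-1.8,0],[16.65,-1.8,0],[16.65,-1.8,1.4],[16.65,-1.8,2.2],[16.65,-1.8,2.6],[16.65,-1.8,2.9],[16.65,-1.8,3.1],[16.65,-1.8,3.1],[16.65,-1.8,3.1]],"twist":[[0,0,0],[0,0,0],[0,0,0],[0,0,0],[0,0,0],[0,0,0],[0,0,0],[0,0,0],[0,0,0],[0,0,0],[0,0,0],[0,0,0],[0,0,0],[0,0,0],[0,0,0],[0,0,0],[0,0,0],[0,0,0],[0,0,0],[0,0,0]],"hand":[-1,-1,-1,-1,-1,-1,-1,-1,-1,-1,-1,-1,-1,-1,-1,-1,-1,-1,-1,-1]}'
python3 -m jog '{"dp":[[0,0,0],[0,0,0],[0,0,0],[0,0,-1],[0,0,-2],[0,0,-3],[0,0,-3],[0,0,-3],[0,0,-3]],"twist":[[0,0,0],[0,0,0],[0,0,0],[0,0,0],[0,0,0],[0,0,0],[0,0,0],[0,0,0],[0,0,0]],"hand":[0.15,0.15,0.15,0.15,0.15,0.15,0.15,0.15,0.15]}'
python3 - <<'E'
from h import *
print('D',goal([447,-236.5,127],0))
E
python3 look.py|grep -v 15.
```

```text
clock: 35.27
tcp_pos: [568.3, 87.8, 52.9]
ee_rot: [0.708, 0.706, 0.001, 0.001]
force: [-0.7, 0.3, -1.7]
width: 0.426
finger_force: 61.0
clock: 36.02
tcp_pos: [566.7, 88.9, 126.7]
ee_rot: [0.708, 0.707, -0.0, -0.0]
force: [-0.4, -0.2, -0.2]
width: 0.579
finger_force: 0.0
D (array([-1.302e+01, -4.770e+00, -1.000e-02]), array([-0.  , -0.  , -0.01]))
top [ 445. -237.   32.   32.] [60 59 57] 178
top [ 458. -320.   32.   32.] [59 58 56] 184
top [ 451. -409.   32.   32.] [145  63  59] 190
side [ 447. -239.   34.   32.] [38 38 35] 293
side [ 459. -322.   33.   32.] [32 32 30] 330
```

```bash
python3 -m jog '{"dp":[[-13,-4.77,0],[-13,-4.77,0],[-13,-4.77,0],[-13,-4.77,0],[-13,-4.77,0],[-13,-4.77,0],[-13,-4.77,0],[-13,-4.77,0],[-13,-4.77,0],[-13,-4.77,0],[-13,-4.77,0],[-13,-4.77,1.5],[-13,-4.77,2.8],[-13,-4.77,3.8],[-13,-4.77,4.5],[-13,-4.77,4.88],[-13,-4.77,4.88],[-13,-4.77,4.88]],"twist":[[0,0,0],[0,0,0],[0,0,0],[0,0,0],[0,0,0],[0,0,0],[0,0,0],[0,0,0],[0,0,0],[0,0,0],[0,0,0],[0,0,0],[0,0,0],[0,0,0],[0,0,0],[0,0,0],[0,0,0],[0,0,0]],"hand":[0.15,0.4,0.4,0.4,0.4,0.4,0.4,0.4,0.4,0.4,0.4,0.4,0.4,0.4,0.4,0.4,0.4,0.4]}'
python3 -m jog '{"dp":[[0,0,0],[0,0,0],[0,0,0],[0,0,0],[0,0,0],[0,0,0],[0,0,-1.5],[0,0,-3],[0,0,-4.5],[0,0,-5],[0,0,-5],[0,0,-5]],"twist":[[0,0,0],[0,0,0],[0,0,0],[0,0,0],[0,0,0],[0,0,0],[0,0,0],[0,0,0],[0,0,0],[0,0,0],[0,0,0],[0,0,0]],"hand":[-1,-1,-1,-1,-1,-1,-1,-1,-1,-1,-1,-1]}'
python3 - <<'E'
from h import *
print(goal([686,172,130],0))
im,d=r.get_image('top');P=cloud('top',np.ones_like(d,bool),d)
cv2.imwrite('pics/c8.png',cv2.resize(im[140:340,200:500],(750,500),interpolation=cv2.INTER_CUBIC)[:,:,::-1])
E
```

```text
clock: 37.62
tcp_pos: [447.8, -235.2, 4.9]
ee_rot: [0.707, 0.707, 0.0, -0.0]
force: [0.5, 0.8, 0.3]
width: 0.704
finger_force: 0.0
clock: 38.62
tcp_pos: [447.4, -235.7, 130.3]
ee_rot: [0.708, 0.707, 0.001, 0.0]
force: [-0.5, 1.2, -1.8]
width: 0.426
finger_force: 60.7
(array([16.32,  9.52,  0.04]), array([ 0.01, -0.01, -0.01]))
```

View pics/c8.png

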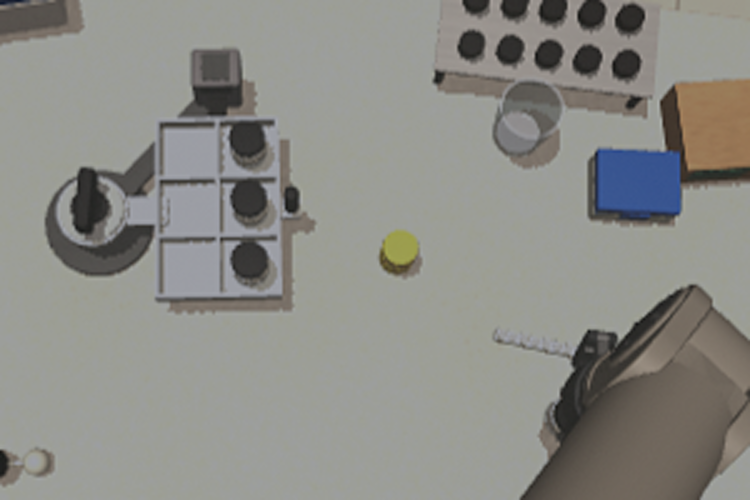

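The top crop shows three jars upright in the outer row at crop (247,140), (248,200) and (250,262), with the tray at the bumper.

```bash
python3 -m jog '{"dp":[[16.32,9.52,0],[16.32,9.52,0],[16.32,9.52,0],[16.32,9.52,0],[16.32,9.52,0],[16.32,9.52,0],[16.32,9.52,0],[16.32,9.52,0],[16.32,9.52,0],[16.32,9.52,0],[16.32,9.52,0],[16.32,9.52,0],[16.32,9.52,0],[16.32,9.52,0],[16.32,9.52,0],[16.32,9.52,0]],"twist":[[0,0,0],[0,0,0],[0,0,0],[0,0,0],[0,0,0],[0,0,0],[0,0,0],[0,0,0],[0,0,0],[0,0,0],[0,0,0],[0,0,0],[0,0,0],[0,0,0],[0,0,0],[0,0,0]],"hand":[-1,-1,-1,-1,-1,-1,-1,-1,-1,-1,-1,-1,-1,-1,-1,-1]}'
python3 -m jog '{"dp":[[0,0,0.8],[0,0,1.6],[0,0,2.2],[0,0,2.7],[0,0,3],[0,0,3.12],[0,0,3.12],[0,0,3.12],[0,0,3.12],[0,0,3.12],[0,0,3.12],[0,0,2.1],[0,0,1.1],[0,0,0],[0,0,0],[0,0,0]],"twist":[[0,0,0],[0,0,0],[0,0,0],[0,0,0],[0,0,0],[0,0,0],[0,0,0],[0,0,0],[0,0,0],[0,0,0],[0,0,0],[0,0,0],[0,0,0],[0,0,0],[0,0,0],[0,0,0]],"hand":[-1,-1,-1,-1,-1,-1,-1,-1,0.15,0.15,0.15,0.15,0.15,0.15,0.15,0.15]}'
python3 - <<'E'
from h import *
print('E',goal([460,-319.5,127],0))
E
python3 look.py|grep -v 15.
```

```text
clock: 40.0
tcp_pos: [685.0, 168.6, 129.0]
ee_rot: [0.709, 0.705, -0.001, -0.0]
force: [0.6, 0.1, -2.1]
width: 0.426
finger_force: 60.8
clock: 41.33
tcp_pos: [687.7, 171.5, 132.6]
ee_rot: [0.708, 0.706, 0.002, 0.001]
force: [-0.7, 0.4, -0.3]
width: 0.575
finger_force: 0.0
E (array([-19.66,  -9.07,   0.15]), array([ 0.04, -0.01, -0.02]))
top [ 458. -320.   32.   33.] [62 62 60] 182
side [ 459. -323.   33.   33.] [32 31 29] 328
side [ 452. -412.   34.   34.] [149  42  38] 426
```

```bash
python3 -m jog '{"dp":[[-19.66,-9.07,0],[-19.66,-9.07,0],[-19.66,-9.07,0],[-19.66,-9.07,0],[-19.66,-9.07,0],[-19.66,-9.07,0],[-19.66,-9.07,0],[-19.66,-9.07,0],[-19.66,-9.07,0],[-19.66,-9.07,0],[-19.66,-9.07,0],[-19.66,-9.07,0],[-19.66,-9.07,0],[-19.66,-9.07,0],[-19.66,-9.07,0],[-19.66,-9.07,0],[-19.66,-9.07,0]],"twist":[[0,0,0],[0,0,0],[0,0,0],[0,0,0],[0,0,0],[0,0,0],[0,0,0],[0,0,0],[0,0,0],[0,0,0],[0,0,0],[0,0,0],[0,0,0],[0,0,0],[0,0,0],[0,0,0],[0,0,0]],"hand":[0.15,0.4,0.4,0.4,0.4,0.4,0.4,0.4,0.4,0.4,0.4,0.4,0.4,0.4,0.4,0.4,0.4]}'
python3 - <<'E'
from h import *
print('E',goal([460,-319.5,4.5],0))
E
```

```text
clock: 42.85
tcp_pos: [458.9, -317.8, 129.1]
ee_rot: [0.707, 0.707, 0.0, -0.001]
force: [-0.1, -0.3, 0.5]
width: 0.7
finger_force: 0.0
E (array([-0.08,  0.05,  4.98]), array([-0.01, -0.02,  0.01]))
```

```bash
python3 -m jog '{"dp":[[0,0.05,1.5],[0,0.05,2.8],[0,0.05,3.8],[0,0.05,4.6],[0,0.05,4.98],[0,0.05,4.98],[0,0.05,4.98],[0,0.05,4.98],[0,0.05,4.98],[0,0.05,4.98],[0,0.05,4.98],[0,0.05,4.98],[0,0.05,4.98],[0,0.05,3.5],[0,0.05,2],[0,0.05,0.5],[0,0.05,0],[0,0.05,0],[0,0.05,0]],"twist":[[0,0,0],[0,0,0],[0,0,0],[0,0,0],[0,0,0],[0,0,0],[0,0,0],[0,0,0],[0,0,0],[0,0,0],[0,0,0],[0,0,0],[0,0,0],[0,0,0],[0,0,0],[0,0,0],[0,0,0],[0,0,0],[0,0,0]],"hand":[0.4,0.4,0.4,0.4,0.4,0.4,0.4,-1,-1,-1,-1,-1,-1,-1,-1,-1,-1,-1,-1]}'
python3 - <<'E'
from h import *
print(goal([558,152,130],0))
E
python3 look.py
```

```text
clock: 44.43
tcp_pos: [459.7, -319.2, 130.1]
ee_rot: [0.708, 0.707, 0.001, 0.0]
force: [-1.1, -0.6, -1.4]
width: 0.425
finger_force: 60.7
(array([18.86,  3.91,  0.02]), array([ 0.01, -0.01, -0.01]))
top [609. -67.  32.  32.] [149 149  76] 168
side [612. -70.  33.  34.] [167 164  68] 182
side [ 452. -412.   33.   34.] [107  30  27] 430
```

```bash
python3 -m jog '{"dp":[[18.86,3.91,0],[18.86,3.91,0],[18.86,3.91,0],[18.86,3.91,0],[18.86,3.91,0],[18.86,3.91,0],[18.86,3.91,0],[18.86,3.91,0],[18.86,3.91,0],[18.86,3.91,0],[18.86,3.91,0],[18.86,3.91,0],[18.86,3.91,0],[18.86,3.91,0],[18.86,3.91,0],[18.86,3.91,0]],"twist":[[0,0,0],[0,0,0],[0,0,0],[0,0,0],[0,0,0],[0,0,0],[0,0,0],[0,0,0],[0,0,0],[0,0,0],[0,0,0],[0,0,0],[0,0,0],[0,0,0],[0,0,0],[0,0,0]],"hand":[-1,-1,-1,-1,-1,-1,-1,-1,-1,-1,-1,-1,-1,-1,-1,-1]}'
python3 -m jog '{"dp":[[0,0,0.8],[0,0,1.6],[0,0,2.2],[0,0,2.7],[0,0,3],[0,0,3.12],[0,0,3.12],[0,0,3.12],[0,0,3.12],[0,0,3.12],[0,0,3.12],[0,0,2.1],[0,0,1.1],[0,0,0],[0,0,-1],[0,0,-1.5],[0,0,-1.5],[0,0,-1.5]],"twist":[[0,0,0],[0,0,0],[0,0,0],[0,0,0],[0,0,0],[0,0,0],[0,0,0],[0,0,0],[0,0,0],[0,0,0],[0,0,0],[0,0,0],[0,0,0],[0,0,0],[0,0,0],[0,0,0],[0,0,0],[0,0,0]],"hand":[-1,-1,-1,-1,-1,-1,-1,-1,0.15,0.15,0.15,0.15,0.15,0.15,0.15,0.15,0.15,0.15]}'
python3 - <<'E'
from h import *
print('btn',goal([482,416,165],0))
im,d=r.get_image('side');a=cv2.resize(im[150:400,150:450],(780,600),interpolation=cv2.INTER_CUBIC)
cv2.imwrite('pics/c9.png',a[:,:,::-1])
E
```

```text
clock: 45.87
tcp_pos: [557.4, 149.2, 129.1]
ee_rot: [0.709, 0.705, -0.001, -0.0]
force: [-0.1, 0.7, -1.1]
width: 0.428
finger_force: 60.7
clock: 47.37
tcp_pos: [558.2, 151.8, 167.5]
ee_rot: [0.708, 0.707, 0.0, -0.0]
force: [-0.4, -0.0, -0.8]
width: 0.577
finger_force: 0.0
btn (array([10.56, -3.07,  0.1 ]), array([ 0.  , -0.01, -0.02]))
```

View pics/c9.png

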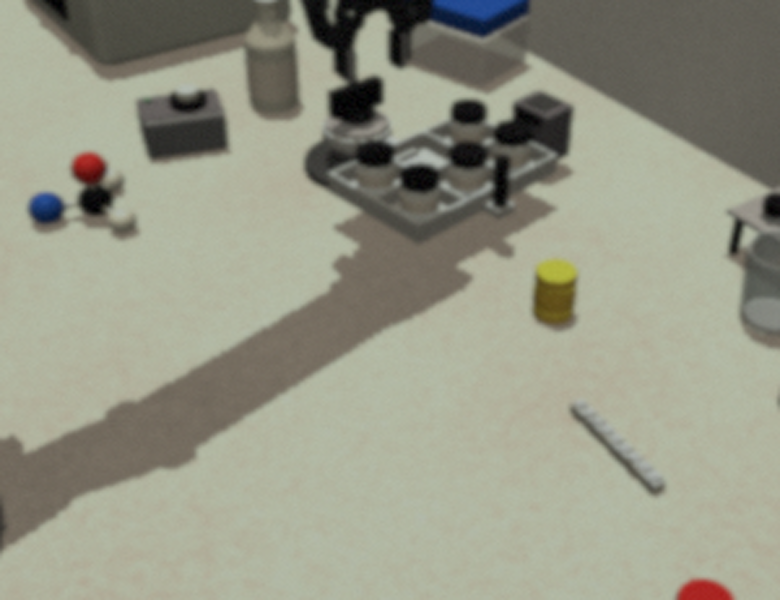

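All five jars stand upright in separate compartments: crop (375,155), (420,180), (467,158), (513,133) and (468,112). No jars remain on the bench. Next is the button.

```bash
python3 -m jog '{"dp":[[10.56,-3.1,0],[10.56,-3.1,0],[10.56,-3.1,0],[10.56,-3.1,0],[10.56,-3.1,0],[10.56,-3.1,0],[10.56,-3.1,0],[10.56,-3.1,0],[10.56,-3.1,0],[10.56,-3.1,1.5],[10.56,-3.1,2.5],[10.56,-3.1,2.8],[10.56,-3.1,2.8],[10.56,-3.1,2.8],[10.56,-3.1,2.8]],"twist":[[0,0,0],[0,0,0],[0,0,0],[0,0,0],[0,0,0],[0,0,0],[0,0,0],[0,0,0],[0,0,0],[0,0,0],[0,0,0],[0,0,0],[0,0,0],[0,0,0],[0,0,0]],"hand":[-1,-1,-1,-1,-1,-1,-1,-1,-1,-1,-1,-1,-1,-1,-1]}'
python3 - <<'E'
from h import *
tip(88);print(goal([481,416.5,48],0))
im,d=r.get_image('side');a=cv2.resize(im[120:240,150:300],(750,600),interpolation=cv2.INTER_CUBIC)
cv2.imwrite('pics/c10.png',a[:,:,::-1])
E
```

```text
clock: 48.67
tcp_pos: [482.7, 415.7, 99.2]
ee_rot: [0.708, 0.706, 0.001, 0.0]
force: [-0.3, -0.0, -0.3]
width: 0.003
finger_force: 0.0
top 115 tip at tool z -23.7 x [-13.4  -5.2] y [-14.7  10.2] hist y [ 0  0  0  0  0  0  0  7 11 10 11  5  0  0  0  0  0  0  0  0]
side 246 tip at tool z -21.2 x [-15.2   2.1] y [-12.5  15.3] hist y [ 0  0  0  0  0  0  0  4 19 21 18 11  9  0  0  0  0  0  0  0]
(array([ 0.01, -0.06,  2.06]), array([ 0.02, -0.02, -0.02]))
```

View pics/c10.png

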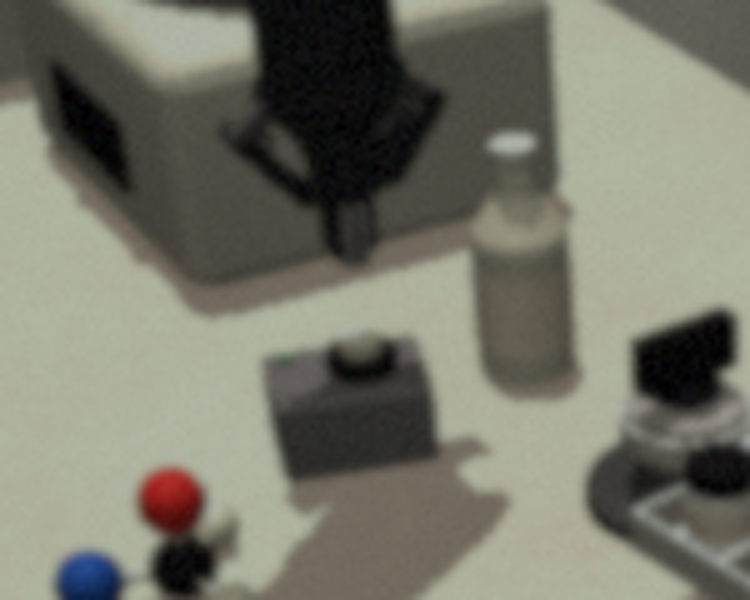

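```bash
python3 -c "
from h import *
f=lambda X:((proj('side',X)-[150,120])*5).round(0)
print(f([480,414.5,72]),f([480,414.5,121]),f([482.7,411,121]),f([482.7,413.5,121]))"
```

```text
[354. 334.] [345. 258.] [352. 259.] [350. 257.]
```

```bash
python3 -m jog '{"dp":[[0,0,0.8],[0,0,1.4],[0,0,1.8],[0,0,1.8],[0,0,1.8]],"twist":[[0,0,0],[0,0,0],[0,0,0],[0,0,0],[0,0,0]],"hand":[-1,-1,-1,-1,-1]}'|grep -E 'tcp|^force'
python3 -m jog '{"dp":[[0,0,0.1],[0,0,0.1],[0,0,0.1]],"twist":[[0,0,0],[0,0,0],[0,0,0]],"hand":[-1,-1,-1]}'|grep -E 'tcp|^force'
python3 -m jog '{"dp":[[0,0,0.1],[0,0,0.1],[0,0,0.1]],"twist":[[0,0,0],[0,0,0],[0,0,0]],"hand":[-1,-1,-1]}'|grep -E 'tcp|^force'
python3 -m jog '{"dp":[[0,0,0.1],[0,0,0.1],[0,0,0.1]],"twist":[[0,0,0],[0,0,0],[0,0,0]],"hand":[-1,-1,-1]}'|grep -E 'tcp|^force'
```

```text
tcp_pos: [481.0, 415.8, 53.1]
force: [-1.0, -0.0, 1.9]
tcp_pos: [481.8, 416.3, 51.1]
force: [-1.1, 0.0, 3.6]
tcp_pos: [481.9, 416.3, 48.2]
force: [-0.6, 0.5, 4.7]
tcp_pos: [481.9, 416.3, 47.5]
force: [-3.2, -1.9, 14.4]
```

The button bottomed out, with the force rising past 5 N to 14 N and the motion stopped. Retract and check.

```bash
python3 -m jog '{"dp":[[0,0,0],[0,0,-1],[0,0,-2],[0,0,-3],[0,0,-4.5],[0,0,-4.5],[0,0,-4.5],[0,0,-4.5]],"twist":[[0,0,0],[0,0,0],[0,0,0],[0,0,0],[0,0,0],[0,0,0],[0,0,0],[0,0,0]],"hand":[-1,-1,-1,-1,-1,-1,-1,-1]}'
python3 look.py; python3 - <<'E'
from h import *
a,_=r.get_image('top')
cv2.imwrite('pics/c11.png',cv2.resize(a[120:360,130:510],(800,505),interpolation=cv2.INTER_CUBIC)[:,:,::-1])
E
```

```text
clock: 50.65
tcp_pos: [480.7, 415.5, 156.9]
ee_rot: [0.708, 0.706, -0.0, -0.0]
force: [-0.7, 0.2, -0.6]
width: 0.002
finger_force: 0.0
top [610. -67.  32.  33.] [150 151  77] 164
top [ 451. -408.   32.   33.] [144  62  59] 192
side [612. -70.  34.  33.] [151 149  61] 181
side [ 452. -412.   34.   34.] [147  42  38] 429
```

View pics/c11.png

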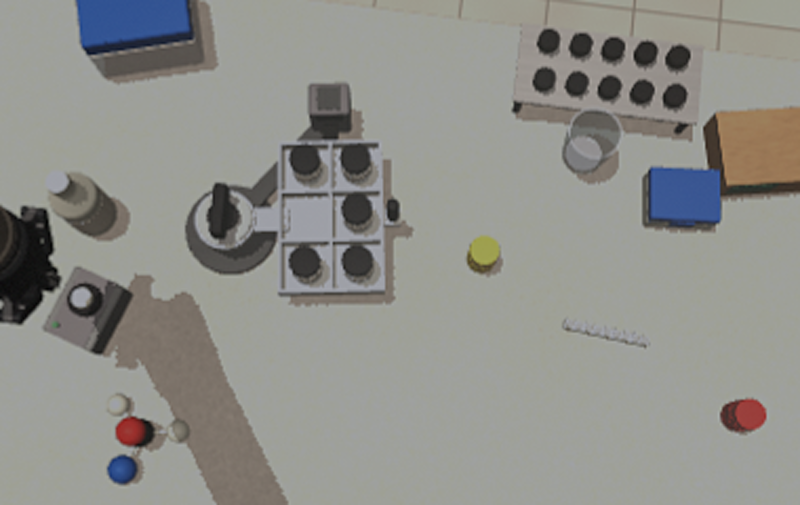

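The picture shows five jars in the tray at crop (305,160), (355,160), (357,210), (305,262) and (357,262). The tray is against the bumper, a green light shows on the control box, and the other things are where they were.

```bash
python3 -c "
from bench import r
print(r.finish_job())"
```

```text
the job is handed in; nothing more can be done
None
```

I handed the job in at about 51 s: the tray is snug against the bumper and clamped tight, all five jars found on the bench stand upright in separate compartments, the start button was pressed fully in, and nothing else was disturbed; the hand-in gave no verdict.

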